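# Set up the folding drying rack and put the washed things on it

### The arm

A 6-joint arm with a two-finger parallel gripper is mounted at the origin on a cart in front of the work surface, level with it; the furniture and walls round the work are solid. World frame = base frame: x ahead of the robot, y to its left, z up, the work surface at z = 0. Lengths are in m, angles in rad, forces in N, time in s.
With the tool pointing down it reaches from about 0.35 to 0.975 m from the base axis. Payload 4.9 kg.
Tool frame: the origin (TCP) lies on the mounting face of the last link; the fingertips stand 173 mm ahead of it and the grasp point (between the pads) lies 155 mm ahead of it (tcp_to_grasp is the distance from the TCP to the grasp point, in m); z points along the fingers, y is the line along which they close (so a half turn about z gives the same grasp; the last joint's range is limited). The gripper opens to 85 mm and grips with 20 to 120 N. Pads are 22 mm wide; open, the fingers measure 114 mm over their backs; the gripper's body (76 mm by 85 mm) begins 54 mm behind the grasp point. The pads swing forward as they close: fully open they stand 13 mm farther back than shut.
Start: joints at [1.16, 0.053, 1.613, -0, 1.476, -0.119], TCP at [0.18, 0.599, 0.405] pointing down, gripper open.
Joint ranges: [-3.01, 3.01], [-1.01, 2.22], [0.06, 2.58], [-1.02, 4.17], [0.09, 2.62], [-3.14, 3.14]. Speed limits (rad/s): [2.57, 2.57, 3.14, 3.14, 3.14, 3.14].

### API

Orientations are given as a rotation vector (axis times angle).
In Python, from station import get_obs, get_image, calibration, finish_job, tcp_to_grasp gives the robot as it stands. The module is installed in compiled form; this text tells all that it offers.
- The arm moves only by the tool arm_command, never from a script. Its argument "plan" is a list that holds one entry, the list of rows, each a list of 6 numbers: the shift along the tool's x, y, z in cm, then the turn, a rotation vector about the tool's x, y, z in rad. A call has 1 to 12 rows; each row is the pose to reach, as a shift and turn from the pose commanded when the call began, along the tool's axes at that moment; what a row does not reach only later rows make up. A row lasts 1/12 s, in which the tool goes at most 41.7 mm and 7.16 degrees, less where a joint would pass 70% of its speed; a pose out of reach is approached as far as the arm can. A call with a gripper value outside its range is refused whole. "gripper" is the closure, from -1 (fully open) to 1 (shut), set as the call begins (left out, the last holds). The fingers move at their own pace and stop on an object; "force" is the grip in N (left out, the last holds). Time passes only in rows, so rows that repeat a pose let the fingers close. It gives the time, the measured TCP pose, the force, the opening and the grip force at its end, in the units of the state.
- get_obs(): the state, without advancing time (a new reading comes with each control period).
- get_image(name): name is "scene" or "top" or "wrist"; returns (picture, depth): 400x640x3 uint8, blue, green, red; 400x640 float32, m along the optical axis (not along the pixel's ray), 0 where there is no reading.
- calibration(name): a dict with "fx", "fy", "cx", "cy" (pixels), "pose" (4x4, takes a point from camera to world coordinates). Camera axes: x right, y up, looking along -z (the intrinsics and any distortion apply to the point x, -y, -z); pixel columns grow to the right and rows downward; lengths in m; the calibration is good to about 2 mm. A picture is of the moment at which its call begins: read the wrist's pose just before it. calibration takes no time and is no camera call; for the wrist camera it gives the pose at the moment of the call.
- finish_job(): hands the job in; it is judged then, once.
The state is a dict: "t": time; "q": joint angles; "dq": joint speeds; "effort": joint torques, N m; "tool_pos": TCP position; "tool_rot": TCP orientation; "contact_force": force on the tool from outside, world axes, zero at the start; "wrist_torque": the same for the moment, N m; "opening": finger opening in m; "grip_force": force on a finger pad.
Only numpy, scipy, OpenCV 4.12 (cv2) and the standard library are available. Lean on these libraries where they do the work, as an engineer would, in place of code of your own. Each camera call takes 0.05 s, during which the arm holds its last target. There are 200 camera calls.

### The job

Set up the folding drying rack: push its prop leg out until it is against its stop, then lift every slat off the clip rail and lay each one level in a pair of facing notches across the two side frames. When all the slats are in, set the scrubbing brush (bristles down) and the oblong food tin (right way up) on them to dry, side by side and both lengthwise across the slats; leave the mug and the glass where they are.

Things in the scene. Friction and masses are not known exactly. Their poses are not given: they have to be found in the camera images.
- rack: Wooden drying rack, fixed. Origin on the table under the middle of its slat area; z up, x toward its back panel (x 115 to 129 mm, 55 mm high, 206 mm wide), y toward its fixed side frame. That frame lies along x at y = +95 mm: top bar 12 mm thick, 20 mm high, x -90 to +129 mm, its upper face at z = 90 mm. The prop leg, once out, is the same frame at y = -95 mm.
- prop_leg (a joint): Folding leg, a gate-like side frame on a vertical pin. 0 = folded along the back panel (pointing along the rack's +y); grows counter-clockwise from above to the stop at 1.571 rad (pointing along -x, parallel to the fixed frame). Starts at 0.35 to 0.75; pushed on its inner face (toward the back panel when folded). Pin friction 0.12 N m (1 N at 125 mm): it stays where left.
- leg_hinge (a point): On the leg's pin (x = 91.5, y = -95 mm of the rack) at the height of its top bar's upper face, z = 90 mm. From here the leg is 182 mm long, like the fixed frame.
- leg_tip (a point): Point on the leg's top bar, 174 mm from the pin, on its upper face (z = 90 mm), 8 mm short of the free end. The bar is 12 mm thick, z = 70 to 90 mm (plus 8 mm high domes); a 16 mm wide foot post goes down from it near the free end, and a tie bar runs below at z = 10 to 22 mm.
- notch1 (a point): Middle of the first pair of notches (number 1 is nearest the back panel), on the rack's centre line, at the notch floors, z = 90 mm: the centre of a well laid slat is 6 mm above. Pitch 41 mm; each notch is 25 mm wide between half-round domes 8 mm high on both top bars. Axes as the rack's.
- notch2 (a point): Middle of the second pair of notches (number 1 is nearest the back panel), on the rack's centre line, at the notch floors, z = 90 mm: the centre of a well laid slat is 6 mm above. Pitch 41 mm; each notch is 25 mm wide between half-round domes 8 mm high on both top bars. Axes as the rack's.
- notch3 (a point): Middle of the third pair of notches (number 1 is nearest the back panel), on the rack's centre line, at the notch floors, z = 90 mm: the centre of a well laid slat is 6 mm above. Pitch 41 mm; each notch is 25 mm wide between half-round domes 8 mm high on both top bars. Axes as the rack's.
- notch4 (a point): Middle of the fourth pair of notches (number 1 is nearest the back panel), on the rack's centre line, at the notch floors, z = 90 mm: the centre of a well laid slat is 6 mm above. Pitch 41 mm; each notch is 25 mm wide between half-round domes 8 mm high on both top bars. Axes as the rack's.
- clip_rail: White plastic rail, fixed, storing up to four slats 52 mm apart (x = -78, -26, 26, 78 mm; some empty). Origin on the table under its middle. Seat bars at y = -55 and 55 mm, 16 mm wide; on each, every slat has a fixed wall at -x and a sprung ball at +x overhanging its top edge by 2 mm, up to z = 62 mm. Slats are free between the bars. Pulled straight up (6 to 12 N) a slat comes free after 25 mm.
- slat1: Light wooden slat, 206 mm long (its y), 16 mm wide (x), 12 mm high (z), 60 g; origin at its centre. Starts held in the clip rail, parallel to the rail's y, centre at z = 38 mm; may be absent. All slats are alike and may go in any notches.
- slat2: Light wooden slat, 206 mm long (its y), 16 mm wide (x), 12 mm high (z), 60 g; origin at its centre. Starts held in the clip rail, parallel to the rail's y, centre at z = 38 mm; may be absent. All slats are alike and may go in any notches.
- slat3: Light wooden slat, 206 mm long (its y), 16 mm wide (x), 12 mm high (z), 60 g; origin at its centre. Starts held in the clip rail, parallel to the rail's y, centre at z = 38 mm; may be absent. All slats are alike and may go in any notches.
- slat4: Light wooden slat, 206 mm long (its y), 16 mm wide (x), 12 mm high (z), 60 g; origin at its centre. Starts held in the clip rail, parallel to the rail's y, centre at z = 38 mm; may be absent. All slats are alike and may go in any notches.
- brush: Wooden scrubbing brush lying bristles down, 60 mm wide (x), 220 mm long (y), 49 mm high (z), 0.28 kg, the wooden block on top; collides as a solid box. Origin at the centre of its underside. Lying on the slats its underside is 102 mm above the table.
- purple_mug: Purple mug, 90 mm wide and 95 mm high, behind the work; leave it alone. Origin at its underside.
- tin: Rinsed oblong food tin with rounded corners and a teal printed lid, right way up, 63 mm wide (x), 105 mm long (y), 26 mm high (z), 0.15 kg; origin at the centre of its underside. Lying on the slats its underside is 102 mm above the table; it needs at least two slats under it, the slats being 41 mm apart in neighbouring notches.
- tumbler: Glass tumbler, 77 mm wide, 99 mm high; leave it alone. Origin at its underside.
There are look-alikes about, which are no part of the job. There is more than one size of the tin; the one meant has the size given above.

How it is judged:
By the outcome, as a careful person would: the job done as asked, in the order asked, and still so for the second after the job is handed in, with the robot touching nothing.
Of slat1, slat2, slat3, slat4 only 3 to 4 are there at a start; the rules pass over those that are not, and their reading is None.
At some moment in a run one of brush, tin may be knocked a few centimetres aside while the robot is not near it.
Once in a run the grip may slacken for a moment while it holds something.
It also fails if it takes over 210 s, if anything falls off the work surface, if the arm or the gripper's body presses on something with over 40 N, if the wrist force passes 120 N, or if a joint passes its speed limit or range.

## Working session

There is one attempt and no reset: what is moved stays moved. The work goes in short steps, Python scripts to look and compute and a tool call to move; the robot and the scene stay as the last step left them, time stands still between calls to the robot, and variables do not carry over. Pictures are saved under pics/ and viewed, at most 14 in all, crops included, and the job is handed in when it is done.

Besides the shell and the picture viewer there is one more tool, called after "Call:" by a JSON object that holds its "name" and its "arguments", one argument or row to a line. arm_command: Moves the arm, as the interface text tells. Its arguments: {"type":"object","properties":{"plan":{"type":"array"},"gripper":{"type":"number"},"force":{"type":"number"}},"required":["plan"]}

```bash
mkdir -p pics
cat > h.py <<'E'
import numpy as np, cv2
from scipy.spatial.transform import Rotation as R
from station import *
def shot(n,f=None):
    c=calibration(n); im,d=get_image(n)
    if f: cv2.imwrite('pics/'+f,im)
    return c,im,d
def cloud(c,d):
    v,u=np.indices(d.shape); k=c
    P=np.stack([(u-k['cx'])/k['fx']*d,-(v-k['cy'])/k['fy']*d,-d],-1)
    W=P@k['pose'][:3,:3].T+k['pose'][:3,3]; W[d<=0]=np.nan
    return W
E
python3 - <<'E'
from h import *
for n in('top','scene'):
    c,im,d=shot(n,n+'0.png'); np.savez(n+'0.npz',im=im,d=d,W=cloud(c,d)); print(n,c)
o=get_obs();print(o, tcp_to_grasp)
E
```

```text
top {'fx': 372.1211929378699, 'fy': 372.1211929378699, 'cx': 316.34316807644797, 'cy': 196.91802370569775, 'pose': array([[-0.00173367,  0.98281236, -0.18459917,  0.35316506],
       [-0.99997272, -0.00302935, -0.00673709, -0.06770397],
       [-0.00718051,  0.18458246,  0.9827908 ,  1.13558366],
       [ 0.        ,  0.        ,  0.        ,  1.        ]])}
scene {'fx': 370.2188220694384, 'fy': 370.2188220694384, 'cx': 317.23512322035486, 'cy': 197.90340554478294, 'pose': array([[ 0.47771934,  0.43394084, -0.76385835, -0.32576389],
       [-0.8781758 ,  0.25994957, -0.40153889, -0.51227042],
       [ 0.02432052,  0.86262481,  0.50525928,  0.68489208],
       [ 0.        ,  0.        ,  0.        ,  1.        ]])}
{'t': 0.1, 'q': array([ 1.16000411e+00,  5.32890343e-02,  1.61414288e+00, -1.05371087e-05,
        1.47598562e+00, -1.18987917e-01]), 'dq': array([-0.00139915, -0.00108704, -0.00383019,  0.00073153, -0.00095083,
       -0.00083725]), 'effort': array([ 1.19692227e-04, -3.94906461e+01, -3.71363926e+01, -5.77649757e-05,
        3.96544041e-03,  2.52710851e-05]), 'tool_pos': array([0.17969761, 0.59835991, 0.40359503]), 'tool_rot': array([-4.56670891e-01, -3.10775005e+00,  2.77043895e-03]), 'contact_force': array([-0.09699233,  0.18377957, -0.38491725]), 'wrist_torque': array([ 0.01824444,  0.00129776, -0.02491941]), 'grip_force': 0.0, 'opening': 0.0857075615850781} 0.1547
```

View pics/top0.png

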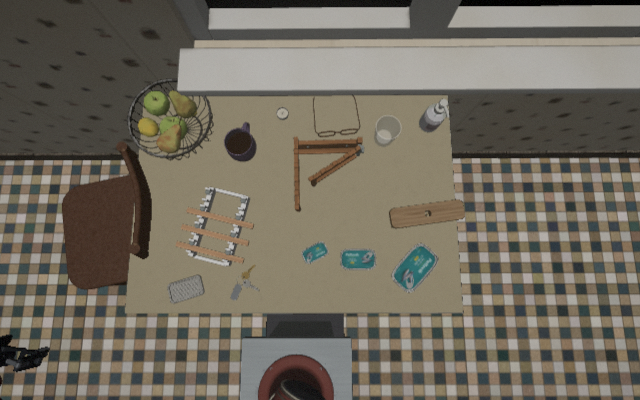

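View pics/scene0.png

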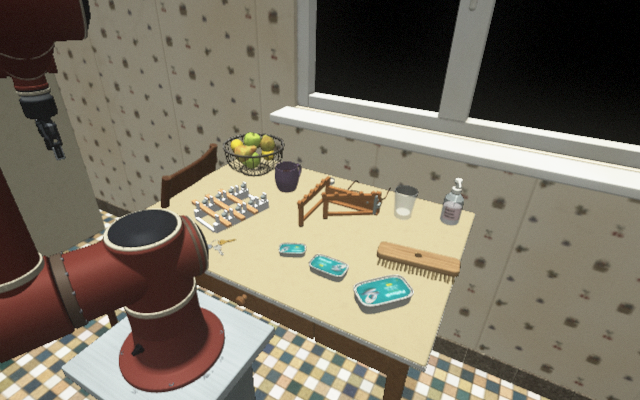

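The top view shows the rack around (297–360, 140–208) with its leg part-folded (313,181)–(360,148). Three slats sit on the rail at (220,217), (214,235) and (210,253). Candidate tins are small (315,253), medium (358,259) and large (414,267). The brush is at (427,214), and the mug at (240,143) and tumbler at (388,131) are to be left alone. Next I measure these.

```bash
cat > m.py <<'E'
from h import *
def rect(pts):
    (cx,cy),(w,h),a=cv2.minAreaRect(pts.astype(np.float32)*1000)
    if w<h: w,h,a=h,w,a+90
    return np.round([cx,cy,w,h,(a+90)%180-90],1)
for n in('top','scene'):
    z=np.load(n+'0.npz'); W=z['W']; im=z['im']; x,y,Z=W[...,0],W[...,1],W[...,2]
    print(n)
    tab=(x>.3)&(x<.5)&(y>-.1)&(y<.1); print('table z',np.nanmedian(Z[tab]))
    m=((Z>.010)&(Z<.2)&(x>.2)&(x<.9)&(y>-.6)&(y<.5)).astype(np.uint8)
    k,l,s,c=cv2.connectedComponentsWithStats(m)
    for i in range(1,k):
        if s[i,4]<40: continue
        p=W[l==i]; print(s[i],rect(p[:,:2]),'z95',np.round(np.percentile(p[:,2],[50,95])*1000))
E
python3 m.py
```

```text
top
table z -0.0003852486143913758
[ 127   80   87   80 3127] [776.2 373.9 247.9 225.9  67. ] z95 [115. 137.]
[419  99  31  33 621] [ 796.9 -414.9   67.9   48.3   36.1] z95 [ 95. 158.]
[277 107  11  12  59] [841.   49.7  38.   31.9   0. ] z95 [11. 16.]
[374 115  28  31 644] [ 756.7 -272.    75.9   75.7  -89.7] z95 [62. 99.]
[315 120  45  17  84] [ 779.1 -127.2  141.7   31.2  -80.6] z95 [34. 42.]
[224 122  33  39 892] [723.6 171.  103.   88.2  19.9] z95 [58. 93.]
[ 294  136   70   75 1496] [ 627.6 -100.   218.1  208.9    1. ] z95 [57. 97.]
[ 122  142   30  116 1768] [549.3 455.8 331.2  52.2   7.9] z95 [100. 117.]
[ 175  186   79   80 2100] [476.7 232.7 218.7 206.3 -14.1] z95 [43. 60.]
[ 389  199   76   29 1510] [ 509.6 -386.6  219.    60.4  -82.2] z95 [48. 52.]
[301 241  28  23 398] [396.9 -54.9  78.3  46.3 -63.6] z95 [17. 21.]
[ 392  243   46   49 1389] [ 353.1 -345.4  142.5   85.8  -43.2] z95 [31. 35.]
[340 248  36  22 731] [ 377.2 -181.1  103.7   61.2   89.8] z95 [23. 27.]
scene
table z -8.776141390276493e-07
[ 223  132   79   59 2157] [782.6 308.2 368.1 240.1 -88. ] z95 [ 92. 131.]
[ 161  144   57   62 1303] [545.5 453.1 334.7  59.3   6.3] z95 [ 82. 116.]
[ 297  176   89   48 1666] [703.5 -90.8 354.4 235.5   8.3] z95 [55. 95.]
[440 177  24  47 704] [ 790.8 -419.2   61.5   49.9   84.9] z95 [ 77. 156.]
[ 192  181   77   50 1768] [473.4 229.9 220.9 209.  -14.2] z95 [42. 60.]
[394 185  25  33 629] [ 755.4 -274.8   79.1   73.2   -7.9] z95 [74. 99.]
[ 377  241   84   40 1743] [ 506.  -389.4  219.8   63.9  -82.3] z95 [48. 51.]
[279 242  27  14 309] [395.1 -55.5  77.2  52.4 -64. ] z95 [18. 20.]
[309 254  40  26 695] [ 376.2 -183.6  105.2   66.8   89.5] z95 [24. 27.]
[ 353  274   61   38 1677] [ 351.3 -347.7  144.7   88.2  -41.7] z95 [32. 35.]
```

```bash
cat > m2.py <<'E'
from m import *
print('----')
for n in('top','scene'):
    z=np.load(n+'0.npz'); W=z['W']; im=z['im'].astype(int); x,y,Z=W[...,0],W[...,1],W[...,2]
    B=(x>.5)&(x<.76)&(y>-.22)&(y<.03)
    fr=B&(Z>.083)&(Z<.1)&(y>-.03); print('frame',rect(W[fr][:,:2]))
    leg=B&(Z>.083)&(Z<.1)&(y<-.04); print('leg',rect(W[leg][:,:2]))
    pn=B&(Z>.048)&(Z<.06)&(x>.68); print('panel',rect(W[pn][:,:2]))
    hsv=cv2.cvtColor(z['im'],cv2.COLOR_BGR2HSV)
    s=((hsv[...,1]>85)&(hsv[...,0]<25)&(Z>.03)&(Z<.06)&(x>.35)&(x<.6)&(y>.1)&(y<.36)).astype(np.uint8)
    k,l,st,c=cv2.connectedComponentsWithStats(s)
    for i in range(1,k):
        if st[i,4]>25: print('slat',st[i],rect(W[l==i][:,:2]),np.round(np.nanmedian(Z[l==i])*1000))
E
python3 m2.py | sed -n '/----/,$p'
```

```text
----
frame [626.   -1.6 218.1  12.    1.2]
leg [ 658.7 -123.8  203.5   32.8  -48.9]
panel [ 726.7 -105.1  199.9   39.    82. ]
slat [187 207  67  22 328] [497.  226.8 203.6  15.3  75.6] 43.0
slat [181 224  68  22 330] [446.9 239.9 205.7  15.   75.8] 43.0
slat [176 241  68  22 339] [396.3 252.6 203.2  15.2  75.5] 43.0
frame [620.5  -3.4 217.9  14.9   1.2]
leg [ 655.9 -127.2  203.8   33.2  -49.9]
panel [ 716.8 -102.1  211.9   35.9   85.9]
slat [226 192  16  12  79] [497.4 242.1  94.4  17.1  73.1] 44.0
slat [213 197  16  15  85] [448.9 255.7  96.5  14.9  77. ] 44.0
slat [200 203  16  15  89] [398.3 268.   96.4  14.8  76.6] 44.0
slat [247 204  11  10  58] [476.3 152.2  52.9  15.   71.6] 43.0
slat [233 209  12  12  67] [426.  166.2  55.7  15.3  76.2] 43.0
slat [219 215  13  13  69] [375.9 181.8  61.6  16.4  77.7] 44.0
```

```bash
cat > go.py <<'E'
# usage: go.py x y z_grasp heading_deg(of tool y)  [mm]  -> shift cm, turn
import sys; from h import *
def plan(x,y,z,h):
    o=get_obs(); T=R.from_rotvec(o['tool_rot']); h=np.radians(h)
    ty=np.array([np.cos(h),np.sin(h),0]); tz=np.array([0,0,-1.]); tx=np.cross(ty,tz)
    G=R.from_matrix(np.stack([tx,ty,tz],1))
    p=np.array([x,y,z])/1000-tz*tcp_to_grasp
    s=T.inv().apply(p-o['tool_pos'])*100; r=(T.inv()*G).as_rotvec()
    print([float(v) for v in np.r_[np.round(s,2),np.round(r,3)]],'rows>=',round(max(np.linalg.norm(s)/4.17,np.degrees(np.linalg.norm(r))/7.16),1))
if __name__=='__main__':
    o=get_obs(); T=R.from_rotvec(o['tool_rot']).as_matrix(); g=o['tool_pos']+T[:,2]*tcp_to_grasp
    print('t',round(o['t'],1),'grasp',np.round(g*1000,1),'hdg',round(np.degrees(np.arctan2(T[1,1],T[0,1])),1),'tilt',np.round(T[:2,2],3),'F',np.round(o['contact_force'],1),'op',round(o['opening']*1000,1),'gf',round(o['grip_force'],1),'q6',round(o['q'][5],2))
    a=list(map(float,sys.argv[1:]))
    for i in range(0,len(a),4): plan(*a[i:i+4])
E
python3 go.py 447 240 250 -14.3
```

```text
t 0.1 grasp [179.6 598.1 248.9] hdg 73.3 tilt [-0.001 -0.002] F [-0.1  0.2 -0.4] op 85.7 gf 0.0 q6 -0.12
[-35.91, -26.63, -0.07, -0.002, 0.001, 1.529] rows>= 12.2
```

Call:
{"name": "arm_command", "arguments": {
  "plan": [
    [[-35.9, -26.6, 0, 0, 0, 1.529], [-35.9, -26.6, 0, 0, 0, 1.529], [-35.9, -26.6, 0, 0, 0, 1.529], [-35.9, -26.6, 0, 0, 0, 1.529], [-35.9, -26.6, 0, 0, 0, 1.529], [-35.9, -26.6, 0, 0, 0, 1.529], [-35.9, -26.6, 0, 0, 0, 1.529], [-35.9, -26.6, 0, 0, 0, 1.529], [-35.9, -26.6, 0, 0, 0, 1.529], [-35.9, -26.6, 0, 0, 0, 1.529], [-35.9, -26.6, 0, 0, 0, 1.529], [-35.9, -26.6, 0, 0, 0, 1.529]]
  ],
  "gripper": 1
}}

```text
t: 1.1
tool_pos: [0.4494, 0.2367, 0.4043]
tool_rot: [2.463, 1.947, -0.001]
contact_force: [-1.0, 0.4, 0.3]
opening: 0.0
grip_force: 0.0
```

```bash
python3 - <<'E'
from h import *
c,im,d=shot('wrist','w1.png'); W=cloud(c,d); np.savez('w1.npz',im=im,d=d,W=W); print(c['pose'],c['fx'])
E
python3 go.py 447 240 250 -14.3  615 -100 270 1.2
```

```text
[[ 9.72694162e-01  2.22901180e-01  6.46616731e-02  4.64906415e-01]
 [-2.32089143e-01  9.33172203e-01  2.74452671e-01  3.05419896e-01]
 [ 8.35348184e-04 -2.81965783e-01  9.59424098e-01  3.72840646e-01]
 [ 0.00000000e+00  0.00000000e+00  0.00000000e+00  1.00000000e+00]] 342.1648985419867
t 1.1 grasp [448.3 238.1 249.5] hdg -13.5 tilt [-0.001 -0.001] F [0.6 0.6 0. ] op -0.0 gf 0.0 q6 0.58
[0.14, -0.18, -0.05, -0.001, 0.001, 0.014] rows>= 0.1
[-28.99, 24.1, -2.05, -0.001, 0.001, -0.257] rows>= 9.1
```

View pics/w1.png

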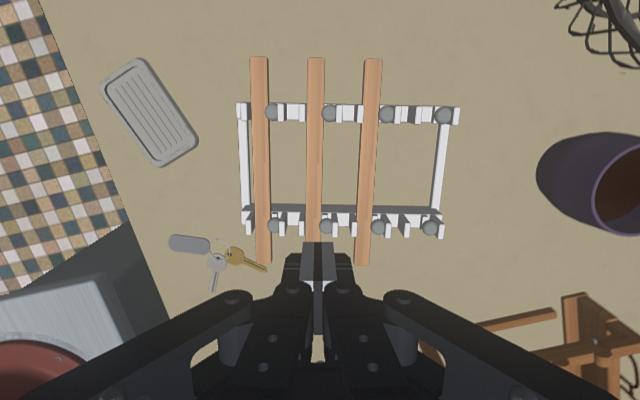

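```bash
cat > slats.py <<'E'
from h import *
def rect(pts):
    (cx,cy),(w,h),a=cv2.minAreaRect(pts.astype(np.float32)*1000)
    if w<h: w,h,a=h,w,a+90
    return np.round([cx,cy,w,h,(a+90)%180-90],1)
def slats(W,im,zlo,zhi,box):
    x,y,Z=W[...,0],W[...,1],W[...,2]; hsv=cv2.cvtColor(im,cv2.COLOR_BGR2HSV)
    s=((hsv[...,1]>70)&(hsv[...,0]<25)&(Z>zlo)&(Z<zhi)&(x>box[0])&(x<box[1])&(y>box[2])&(y<box[3])).astype(np.uint8)
    k,l,st,c=cv2.connectedComponentsWithStats(s)
    for i in range(1,k):
        if st[i,4]>150: print(st[i],rect(W[l==i][:,:2]),'z',np.round(np.nanmedian(Z[l==i])*1000,1))
if __name__=='__main__':
    z=np.load('w1.npz'); slats(z['W'],z['im'],.035,.055,(.3,.6,.1,.4))
E
python3 slats.py; python3 go.py 615 -190 280 1.2
```

```text
[ 250   57   22  207 3372] [395.6 253.4 204.4  16.6  75.6] z 43.5
[ 306   58   19  184 2945] [449.3 253.5 177.8  15.8  75.5] z 43.4
[ 354   59   28  207 3362] [496.  227.6 204.7  16.5  75.4] z 43.4
t 1.1 grasp [448.3 238.1 249.5] hdg -13.5 tilt [-0.001 -0.001] F [0.6 0.6 0. ] op -0.0 gf 0.0 q6 0.58
[-37.75, 26.2, -3.04, -0.001, 0.001, -0.257] rows>= 11.0
```

Call:
{"name": "arm_command", "arguments": {
  "plan": [
    [[-37.7, 26.2, -3, 0, 0, -0.257], [-37.7, 26.2, -3, 0, 0, -0.257], [-37.7, 26.2, -3, 0, 0, -0.257], [-37.7, 26.2, -3, 0, 0, -0.257], [-37.7, 26.2, -3, 0, 0, -0.257], [-37.7, 26.2, -3, 0, 0, -0.257], [-37.7, 26.2, -3, 0, 0, -0.257], [-37.7, 26.2, -3, 0, 0, -0.257], [-37.7, 26.2, -3, 0, 0, -0.257], [-37.7, 26.2, -3, 0, 0, -0.257], [-37.7, 26.2, -3, 0, 0, -0.257], [-37.7, 26.2, -3, 0, 0, -0.257]]
  ]
}}

```text
t: 2.15
tool_pos: [0.6211, -0.1888, 0.4341]
tool_rot: [2.181, 2.259, -0.002]
contact_force: [-0.3, 0.4, 0.8]
opening: 0.0001
grip_force: 0.0
```

```bash
python3 - <<'E'
from slats import *
c,im,d=shot('wrist','w2.png'); W=cloud(c,d); np.savez('w2.npz',im=im,d=d,W=W)
x,y,Z=W[...,0],W[...,1],W[...,2]
B=(x>.5)&(x<.76)&(y>-.22)&(y<.03)
for n,m in(('frame',B&(Z>.085)&(Z<.1)&(y>-.02)),('leg',B&(Z>.085)&(Z<.1)&(y<-.03)),('panel',B&(Z>.05)&(Z<.058)&(x>.69))):
    print(n,m.sum(),rect(W[m][:,:2]),np.nanmedian(Z[m]))
E
python3 go.py 640 -60 150 1.2
```

```text
frame 0 [0. 0. 0. 0. 0.] nan
leg 2992 [ 654.6 -121.8  197.6   26.5  -51.6] 0.09011544375105585
panel 2598 [ 724.7 -118.1  179.8   41.3   81.2] 0.054018642153823876
t 2.2 grasp [ 621.  -188.6  279.3] hdg 2.0 tilt [-0.    -0.001] F [-1.  -0.5 -0.2] op -0.0 gf 0.0 q6 -0.44
[12.79, 2.34, 12.91, -0.0, 0.001, 0.014] rows>= 4.4
  return np.nanmean(a, axis, out=out, keepdims=keepdims)
```

View pics/w2.png

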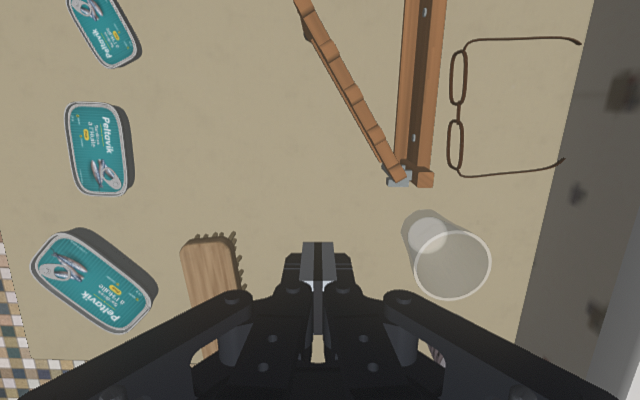

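The wrist view shows the leg running from (300,0) to its pin at (398,175). The medium tin at (100,150) has the 105 x 63 shape, between the small one (105,30) and the large one (95,282). The tumbler is at (450,262). I'll shift +y to see the whole rack.

Call:
{"name": "arm_command", "arguments": {
  "plan": [
    [[12.9, 0, 0, 0, 0, 0.014], [12.9, 0, 0, 0, 0, 0.014], [12.9, 0, 0, 0, 0, 0.014], [12.9, 0, 0, 0, 0, 0.014], [12.9, 0, 0, 0, 0, 0.014]]
  ]
}}

```text
t: 2.62
tool_pos: [0.6148, -0.052, 0.4344]
tool_rot: [-2.188, -2.253, 0.0]
contact_force: [1.2, 0.9, -0.5]
opening: 0.0001
grip_force: 0.0
```

```bash
python3 - <<'E'
from slats import *
c,im,d=shot('wrist','w3.png'); W=cloud(c,d); np.savez('w3.npz',im=im,d=d,W=W)
x,y,Z=W[...,0],W[...,1],W[...,2]
B=(x>.5)&(x<.76)&(y>-.22)&(y<.03)
for n,m in(('frame',B&(Z>.085)&(Z<.1)&(y>-.02)),('leg',B&(Z>.085)&(Z<.1)&(y<-.03)&(x<.69)),('panel',B&(Z>.05)&(Z<.058)&(x>.69))):
    if m.sum()>9: print(n,m.sum(),rect(W[m][:,:2]),np.nanmedian(Z[m]), W[m].min(0),W[m].max(0))
    if n=='leg': print(cv2.fitLine(W[m][:,:2].astype(np.float32),cv2.DIST_HUBER,0,.01,.01).ravel())
E
python3 go.py
```

```text
frame 3384 [622.4  -1.6 218.1  12.2   1.3] 0.08992043835041336 [ 0.51329757 -0.00976855  0.08503246] [0.73137749 0.00653603 0.09958618]
leg 1970 [ 643.7 -106.3  163.1   12.4  -56.7] 0.09025960416988923 [ 0.59512571 -0.17723856  0.08501697] [ 0.68990689 -0.03559663  0.09902257]
[ 0.54840994 -0.83620965  0.6403427  -0.10029385]
panel 2155 [722.4 -89.3 196.1  35.9  87.2] 0.054264336228845356 [ 0.69979051 -0.18814595  0.05001871] [0.73599591 0.00859535 0.05797873]
t 2.7 grasp [614.9 -53.7 279.8] hdg 1.5 tilt [-0.001 -0.   ] F [-0.6  0.8  0.9] op 0.2 gf 0.0 q6 -0.23
```

View pics/w3.png

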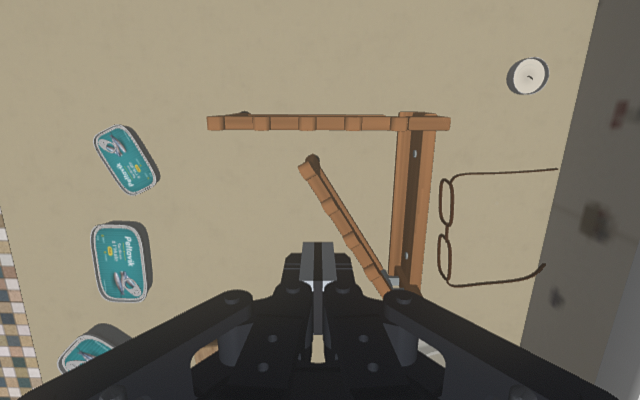

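```bash
python3 go.py 648 -47 150 1.3
```

```text
t 2.7 grasp [614.9 -53.7 279.8] hdg 1.5 tilt [-0.001 -0.   ] F [-0.6  0.8  0.9] op 0.2 gf 0.0 q6 -0.23
[0.58, 3.32, 12.97, -0.001, 0.0, 0.004] rows>= 3.2
```

Call:
{"name": "arm_command", "arguments": {
  "plan": [
    [[0.6, 3.3, 10, 0, 0, 0], [0.6, 3.3, 13, 0, 0, 0], [0.6, 3.3, 13, 0, 0, 0], [0.6, 3.3, 13, 0, 0, 0], [0.6, 3.3, 13, 0, 0, 0], [0.6, 3.3, 13, 0, 0, 0], [0.6, 3.3, 13, 0, 0, 0]]
  ]
}}

```text
t: 3.25
tool_pos: [0.6491, -0.0498, 0.3082]
tool_rot: [2.194, 2.242, 0.004]
contact_force: [-0.2, 0.5, 0.6]
opening: 0.0001
grip_force: 0.0
```

```bash
python3 go.py 648 -47 93 1.3
```

```text
t 3.2 grasp [649.9 -49.9 153.5] hdg 1.2 tilt [ 0.005 -0.001] F [-0.2  0.5  0.6] op 0.1 gf 0.0 q6 -0.21
[0.29, -0.13, 6.05, 0.005, 0.001, -0.001] rows>= 1.5
```

Call:
{"name": "arm_command", "arguments": {
  "plan": [
    [[0.3, 0, 3, 0, 0, 0], [0.3, 0, 6, 0, 0, 0], [0.3, 0, 6, 0, 0, 0], [0.3, 0, 6, 0, 0, 0], [0.3, 0, 6, 0, 0, 0], [0.3, 0, 6, 0, 0, 0], [0.3, 0, 6, 0, 0, 0]]
  ]
}}

```text
t: 3.83
tool_pos: [0.6492, -0.0463, 0.2478]
tool_rot: [2.194, 2.243, 0.004]
contact_force: [-0.3, -0.2, -0.4]
opening: -0.0002
grip_force: 0.0
```

```bash
python3 go.py
python3 - <<'E'
from h import *
o=get_obs(); T=R.from_rotvec(o['tool_rot']); g=o['tool_pos'][:2]*1000
for f in np.linspace(125,176,12):
    a=np.radians(f); u=np.array([np.cos(a),np.sin(a)]); n=np.array([np.sin(a),-np.cos(a)])
    s=6+14.5*abs(n[0])+11*abs(n[1])
    p=np.array([699,-190.5])+150*u+s*n
    print(np.round(T.inv().apply(np.r_[p-g,0])/10,1),np.round(p))
E
```

```text
t 3.8 grasp [650.  -46.5  93.1] hdg 1.3 tilt [ 0.005 -0.001] F [-0.3 -0.2 -0.4] op -0.2 gf 0.0 q6 -0.21
[-0.7 -1.7 -0. ] [633. -54.]
[-1.3 -2.8 -0. ] [622. -60.]
[-1.9 -3.8 -0. ] [612. -66.]
[-2.7 -4.8 -0. ] [602. -74.]
[-3.5 -5.8 -0. ] [592. -83.]
[-4.4 -6.7 -0. ] [584. -92.]
[-5.4 -7.5 -0. ] [ 576. -102.]
[-6.5 -8.2 -0. ] [ 569. -113.]
[-7.6 -8.8 -0. ] [ 563. -124.]
[-8.8 -9.4 -0. ] [ 558. -137.]
[-10.1  -9.8  -0. ] [ 554. -149.]
[-11.4 -10.1  -0. ] [ 551. -162.]
```

Call:
{"name": "arm_command", "arguments": {
  "plan": [
    [[-0.7, -1.7, 0, 0, 0, 0], [-1.3, -2.8, 0, 0, 0, 0], [-1.9, -3.8, 0, 0, 0, 0], [-2.7, -4.8, 0, 0, 0, 0], [-3.5, -5.8, 0, 0, 0, 0], [-4.4, -6.7, 0, 0, 0, 0], [-5.4, -7.5, 0, 0, 0, 0], [-6.5, -8.2, 0, 0, 0, 0], [-7.6, -8.8, 0, 0, 0, 0], [-8.8, -9.4, 0, 0, 0, 0], [-10.1, -9.8, 0, 0, 0, 0], [-11.2, -10.1, 0, 0, 0, 0]]
  ]
}}

```text
t: 4.83
tool_pos: [0.5492, -0.1618, 0.2446]
tool_rot: [-2.197, -2.245, 0.0]
contact_force: [0.9, 0.6, 0.0]
opening: 0.0002
grip_force: 0.4
```

Call:
{"name": "arm_command", "arguments": {
  "plan": [
    [[-0.2, 0, 0, 0, 0, 0], [-0.4, 0, 0, 0, 0, 0], [-0.6, 0, 0, 0, 0, 0], [-0.8, 0, 0, 0, 0, 0], [-0.8, 0, 0, 0, 0, 0], [-0.8, 0, 0, 0, 0, 0]]
  ]
}}

```text
t: 5.33
tool_pos: [0.5501, -0.1681, 0.2447]
tool_rot: [2.196, 2.246, -0.0]
contact_force: [-0.3, 0.3, -0.2]
opening: -0.0001
grip_force: 0.0
```

```bash
python3 go.py
```

```text
t 5.3 grasp [ 550.2 -168.1   90. ] hdg 1.3 tilt [ 0. -0.] F [-0.3  0.3 -0.2] op -0.1 gf 0.0 q6 -0.45
```

Continue pushing slowly until force rises.

Call:
{"name": "arm_command", "arguments": {
  "plan": [
    [[-0.2, 0, 0, 0, 0, 0], [-0.4, 0, 0, 0, 0, 0], [-0.5, 0, 0, 0, 0, 0], [-0.5, 0, 0, 0, 0, 0], [-0.5, 0, 0, 0, 0, 0]]
  ]
}}

```text
t: 5.75
tool_pos: [0.55, -0.1734, 0.2447]
tool_rot: [2.197, 2.246, -0.0]
contact_force: [-0.4, 0.2, -1.0]
opening: -0.0
grip_force: 0.0
```

Call:
{"name": "arm_command", "arguments": {
  "plan": [
    [[-0.2, 0, 0, 0, 0, 0], [-0.4, 0, 0, 0, 0, 0], [-0.4, 0, 0, 0, 0, 0], [-0.4, 0, 0, 0, 0, 0]]
  ]
}}

```text
t: 6.08
tool_pos: [0.5501, -0.1767, 0.2447]
tool_rot: [-2.196, -2.244, -0.003]
contact_force: [-1.0, 5.4, 2.6]
opening: -0.0
grip_force: 2.5
```

```bash
python3 go.py;  python3 - <<'E'
from slats import *
c,im,d=shot('top'); W=cloud(c,d)
x,y,Z=W[...,0],W[...,1],W[...,2]
m=(x>.5)&(x<.76)&(y>-.25)&(y<-.17)&(Z>.085)&(Z<.1); print(rect(W[m][:,:2]))
E
```

```text
t 6.1 grasp [ 550.1 -176.3   90. ] hdg 1.2 tilt [-0.     0.003] F [-1.   5.4  2.6] op -0.0 gf 2.5 q6 -0.46
[ 644.9 -196.6  241.5   63.7  -13.8]
```

Call:
{"name": "arm_command", "arguments": {
  "plan": [
    [[-0.2, 0, 0, 0, 0, 0], [-0.3, 0, 0, 0, 0, 0], [-0.3, 0, 0, 0, 0, 0], [-0.3, 0, 0, 0, 0, 0]]
  ]
}}

```text
t: 6.47
tool_pos: [0.5502, -0.1778, 0.2447]
tool_rot: [-2.192, -2.241, -0.008]
contact_force: [-1.9, 14.6, 5.4]
opening: 0.0002
grip_force: 7.3
```

Call:
{"name": "arm_command", "arguments": {
  "plan": [
    [[2, 0, -1, 0, 0, 0], [2, 0, -6, 0, 0, 0], [5, 0, -10, 0, 0, 0], [10, 0, -14, 0, 0, 0], [13, 4, -16, 0, 0, 0], [13, 7, -19, 0, 0, 0], [13, 7, -19, 0, 0, 0], [13, 7, -19, 0, 0, 0], [13, 7, -19, 0, 0, 0], [13, 7, -19, 0, 0, 0]]
  ]
}}

```text
t: 7.3
tool_pos: [0.617, -0.049, 0.4337]
tool_rot: [-2.196, -2.245, 0.002]
contact_force: [-0.4, 0.7, 0.3]
opening: 0.0002
grip_force: 0.0
```

```bash
python3 - <<'E'
from slats import *
for i in range(2):
  n=('top','wrist')[i]
  c,im,d=shot(n,'leg_%s.png'%n); W=cloud(c,d)
  x,y,Z=W[...,0],W[...,1],W[...,2]
  B=(x>.5)&(x<.76)&(Z>.085)&(Z<.1)
  for m in(B&(y>-.25)&(y<-.16)&(x<.69),B&(y>-.02)&(y<.02)):
    if m.sum()>9: print(n,m.sum(),rect(W[m][:,:2]),W[m].min(0)[:2])
E
python3 go.py 396 253 120 -14.5
```

```text
top 250 [ 604.5 -191.8  170.3   12.6    1.6] [ 0.51937015 -0.19986738]
top 51 [6.776e+02 1.000e-01 4.310e+01 9.200e+00 5.000e-01] [ 0.656105   -0.00444354]
wrist 3408 [622.8  -1.6 217.5  12.    1.3] [ 0.51411993 -0.00975574]
t 7.4 grasp [616.  -49.4 277.8] hdg 1.2 tilt [-0.003  0.   ] F [ 0.2  0.4 -0.3] op 0.0 gf 0.0 q6 -0.22
[30.69, -21.36, 15.87, -0.003, 0.0, 0.274] rows>= 9.7
```

Call:
{"name": "arm_command", "arguments": {
  "plan": [
    [[30.7, -21.4, 15, 0, 0, 0.274], [30.7, -21.4, 15, 0, 0, 0.274], [30.7, -21.4, 15, 0, 0, 0.274], [30.7, -21.4, 15, 0, 0, 0.274], [30.7, -21.4, 15, 0, 0, 0.274], [30.7, -21.4, 15, 0, 0, 0.274], [30.7, -21.4, 15, 0, 0, 0.274], [30.7, -21.4, 15, 0, 0, 0.274], [30.7, -21.4, 15, 0, 0, 0.274], [30.7, -21.4, 15, 0, 0, 0.274], [30.7, -21.4, 15, 0, 0, 0.274], [30.7, -21.4, 15, 0, 0, 0.274]]
  ],
  "gripper": 0.15
}}

```text
t: 8.4
tool_pos: [0.3949, 0.2533, 0.2825]
tool_rot: [-2.481, -1.927, 0.006]
contact_force: [0.4, -0.2, 0.5]
opening: 0.036
grip_force: 0.0
```

Call:
{"name": "arm_command", "arguments": {
  "plan": [
    [[0, 0, 0, 0, 0, 0], [0, 0, 0, 0, 0, 0], [0, 0, 0, 0, 0, 0], [0, 0, 0, 0, 0, 0]]
  ]
}}

```text
t: 8.73
tool_pos: [0.3974, 0.2527, 0.2853]
tool_rot: [2.485, 1.922, 0.002]
contact_force: [-0.2, -0.1, 0.7]
opening: 0.0364
grip_force: 0.0
```

```bash
python3 go.py 396 253 38 -14.5
python3 - <<'E'
from slats import *
z=np.load('w3.npz');W=z['W'];x,y,Z=W[...,0],W[...,1],W[...,2]
m=((Z>.0935)&(Z<.1)&(abs(y+.002)<.015)&(x>.5)&(x<.75)).astype(np.uint8)
k,l,st,c=cv2.connectedComponentsWithStats(m)
print([np.round((W[l==i].min(0)[0]+W[l==i].max(0)[0])*500,1) for i in range(1,k) if st[i,4]>20])
E
```

```text
t 8.7 grasp [397.5 252.8 130.6] hdg -14.5 tilt [0.001 0.   ] F [-0.2 -0.1  0.7] op 36.4 gf 0.0 q6 0.66
[-0.01, -0.15, 9.26, 0.001, -0.001, -0.001] rows>= 2.2
[np.float64(521.0), np.float64(561.7), np.float64(602.8), np.float64(643.5), np.float64(684.7)]
```

Call:
{"name": "arm_command", "arguments": {
  "plan": [
    [[0, -0.1, 4, 0, 0, 0], [0, -0.1, 7.5, 0, 0, 0], [0, -0.1, 9.2, 0, 0, 0], [0, -0.1, 9.2, 0, 0, 0], [0, -0.1, 9.2, 0, 0, 0], [0, -0.1, 9.2, 0, 0, 0]]
  ]
}}

```text
t: 9.23
tool_pos: [0.3967, 0.2539, 0.1944]
tool_rot: [2.483, 1.923, 0.004]
contact_force: [-0.3, 0.4, 0.7]
opening: 0.0366
grip_force: 0.0
```

Call:
{"name": "arm_command", "arguments": {
  "plan": [
    [[0, 0, 0, 0, 0, 0], [0, 0, 0, 0, 0, 0], [0, 0, 0, 0, 0, 0], [0, 0, 0, 0, 0, 0], [0, 0, 0, 0, 0, 0]]
  ],
  "gripper": 1,
  "force": 60
}}

```text
t: 9.65
tool_pos: [0.3968, 0.2542, 0.195]
tool_rot: [2.482, 1.924, 0.007]
contact_force: [-0.7, -0.0, 6.9]
opening: 0.015
grip_force: 59.3
```

```bash
python3 go.py
```

```text
t 9.7 grasp [397.5 254.4  40.3] hdg -14.4 tilt [0.004 0.001] F [-0.7 -0.   6.9] op 15.0 gf 59.3 q6 0.66
```

Call:
{"name": "arm_command", "arguments": {
  "plan": [
    [[0, 0, -0.6, 0, 0, 0], [0, 0, -1.2, 0, 0, 0], [0, 0, -1.8, 0, 0, 0], [0, 0, -2.4, 0, 0, 0], [0, 0, -3.0, 0, 0, 0], [0, 0, -4, 0, 0, 0], [0, 0, -6, 0, 0, 0], [0, 0, -9, 0, 0, 0], [0, 0, -12, 0, 0, 0], [0, 0, -12, 0, 0, 0], [0, 0, -12, 0, 0, 0], [0, 0, -12, 0, 0, 0]]
  ]
}}

```text
t: 10.65
tool_pos: [0.3952, 0.2537, 0.3128]
tool_rot: [-2.483, -1.925, 0.0]
contact_force: [-0.0, 0.1, -0.7]
opening: 0.0148
grip_force: 61.1
```

```bash
python3 - <<'E'
from slats import *
c,im,d=shot('wrist'); W=cloud(c,d); slats(W,im,.12,.2,(.2,.6,.05,.5))
E
python3 go.py 667 -96 160 1.3
```

```text
[  293     0    50   363 15557] [402.3 284.7 137.8  16.6  75.4] z 161.1
t 10.7 grasp [394.7 253.4 157.1] hdg -14.4 tilt [-0.002 -0.001] F [ 0.   0.4 -0.6] op 15.0 gf 61.1 q6 0.66
[-27.07, 35.05, -0.33, -0.002, 0.001, -0.275] rows>= 10.6
```

Call:
{"name": "arm_command", "arguments": {
  "plan": [
    [[-27.1, 35.0, -0.3, 0, 0, -0.275], [-27.1, 35.0, -0.3, 0, 0, -0.275], [-27.1, 35.0, -0.3, 0, 0, -0.275], [-27.1, 35.0, -0.3, 0, 0, -0.275], [-27.1, 35.0, -0.3, 0, 0, -0.275], [-27.1, 35.0, -0.3, 0, 0, -0.275], [-27.1, 35.0, -0.3, 0, 0, -0.275], [-27.1, 35.0, -0.3, 0, 0, -0.275], [-27.1, 35.0, -0.3, 0, 0, -0.275], [-27.1, 35.0, -0.3, 0, 0, -0.275], [-27.1, 35.0, -0.3, 0, 0, -0.275], [-27.1, 35.0, -0.3, 0, 0, -0.275]]
  ]
}}

```text
t: 11.7
tool_pos: [0.6689, -0.1012, 0.3131]
tool_rot: [-2.201, -2.241, 0.004]
contact_force: [-0.8, -0.2, -0.1]
opening: 0.0146
grip_force: 61.1
```

Call:
{"name": "arm_command", "arguments": {
  "plan": [
    [[0, 0, 0, 0, 0, 0], [0, 0, 0, 0, 0, 0], [0, 0, 0, 0, 0, 0], [0, 0, 0, 0, 0, 0]]
  ]
}}

```text
t: 12.03
tool_pos: [0.6663, -0.0947, 0.3151]
tool_rot: [-2.193, -2.248, 0.001]
contact_force: [0.0, 0.1, -0.2]
opening: 0.0148
grip_force: 61.1
```

```bash
python3 - <<'E'
from slats import *
c,im,d=shot('wrist','p1.png'); W=cloud(c,d); slats(W,im,.13,.2,(.55,.75,-.25,.1))
E
python3 go.py 667 -96 99 1.3
```

```text
[  293     0    49   363 15639] [664.5 -62.8 138.1  16.6 -88.7] z 163.4
t 12.1 grasp [666.3 -94.8 160.8] hdg 1.4 tilt [-0.001  0.   ] F [ 0.3  0.1 -0.3] op 15.1 gf 61.1 q6 -0.28
[-0.12, 0.06, 6.18, -0.001, -0.0, 0.002] rows>= 1.5
```

Call:
{"name": "arm_command", "arguments": {
  "plan": [
    [[-0.1, 0.1, 2, 0, 0, 0], [-0.1, 0.1, 4, 0, 0, 0], [-0.1, 0.1, 5, 0, 0, 0], [-0.1, 0.1, 5.6, 0, 0, 0], [-0.1, 0.1, 6.0, 0, 0, 0], [-0.1, 0.1, 6.2, 0, 0, 0], [-0.1, 0.1, 6.2, 0, 0, 0], [-0.1, 0.1, 6.2, 0, 0, 0]]
  ]
}}

```text
t: 12.75
tool_pos: [0.6684, -0.097, 0.2548]
tool_rot: [2.195, 2.246, 0.001]
contact_force: [-0.2, 0.8, -0.5]
opening: 0.015
grip_force: 61.1
```

Call:
{"name": "arm_command", "arguments": {
  "plan": [
    [[0, 0, 0, 0, 0, 0], [0, 0, 0, 0, 0, 0], [0, 0, 0, 0, 0, 0], [0, 0, 0, 0, 0, 0]]
  ],
  "gripper": 0.25
}}

```text
t: 13.08
tool_pos: [0.6682, -0.0971, 0.2542]
tool_rot: [2.195, 2.246, 0.001]
contact_force: [-0.3, 0.3, -0.6]
opening: 0.032
grip_force: 0.0
```

Call:
{"name": "arm_command", "arguments": {
  "plan": [
    [[0, 0, -2, 0, 0, 0], [0, 0, -5, 0, 0, 0], [0, 0, -9, 0, 0, 0], [0, 0, -9, 0, 0, 0], [0, 0, -9, 0, 0, 0], [0, 0, -9, 0, 0, 0]]
  ]
}}

```text
t: 13.58
tool_pos: [0.668, -0.097, 0.3442]
tool_rot: [2.195, 2.246, 0.001]
contact_force: [0.1, 0.0, -0.3]
opening: 0.0319
grip_force: 0.0
```

```bash
python3 - <<'E'
from slats import *
c,im,d=shot('wrist','p2.png'); W=cloud(c,d); np.savez('p2.npz',im=im,d=d,W=W); slats(W,im,.099,.13,(.5,.75,-.25,.1))
E
python3 go.py 446 240 130 -14.5
```

```text
[ 304   43   28  303 7373] [667.6 -98.4 205.6  15.9 -88.6] z 101.5
t 13.6 grasp [667.4 -96.9 188. ] hdg 1.3 tilt [-0.002  0.   ] F [-0.3 -1.  -0.5] op 31.6 gf 0.0 q6 -0.28
[34.19, -21.38, 5.84, -0.002, -0.0, 0.276] rows>= 9.8
```

Call:
{"name": "arm_command", "arguments": {
  "plan": [
    [[34.2, -21.4, 5.8, 0, 0, 0.276], [34.2, -21.4, 5.8, 0, 0, 0.276], [34.2, -21.4, 5.8, 0, 0, 0.276], [34.2, -21.4, 5.8, 0, 0, 0.276], [34.2, -21.4, 5.8, 0, 0, 0.276], [34.2, -21.4, 5.8, 0, 0, 0.276], [34.2, -21.4, 5.8, 0, 0, 0.276], [34.2, -21.4, 5.8, 0, 0, 0.276], [34.2, -21.4, 5.8, 0, 0, 0.276], [34.2, -21.4, 5.8, 0, 0, 0.276], [34.2, -21.4, 5.8, 0, 0, 0.276], [34.2, -21.4, 5.8, 0, 0, 0.276]]
  ],
  "gripper": 0.15
}}

```text
t: 14.63
tool_pos: [0.4445, 0.241, 0.2835]
tool_rot: [-2.48, -1.927, 0.006]
contact_force: [-1.0, -0.7, -0.2]
opening: 0.0364
grip_force: 0.0
```

Call:
{"name": "arm_command", "arguments": {
  "plan": [
    [[0, 0, 0, 0, 0, 0], [0, 0, 0, 0, 0, 0], [0, 0, 0, 0, 0, 0], [0, 0, 0, 0, 0, 0]]
  ]
}}

```text
t: 14.97
tool_pos: [0.4469, 0.2392, 0.2858]
tool_rot: [2.486, 1.921, 0.0]
contact_force: [0.6, 0.2, -0.2]
opening: 0.0364
grip_force: 0.0
```

```bash
python3 go.py 446 240 38 -14.5
```

```text
t 15.0 grasp [446.9 239.2 131.1] hdg -14.6 tilt [ 0. -0.] F [ 0.6  0.2 -0.2] op 36.4 gf 0.0 q6 0.6
[0.06, -0.11, 9.31, 0.0, -0.0, -0.002] rows>= 2.2
```

Call:
{"name": "arm_command", "arguments": {
  "plan": [
    [[0, -0.1, 4, 0, 0, 0], [0, -0.1, 7.5, 0, 0, 0], [0, -0.1, 9.3, 0, 0, 0], [0, -0.1, 9.3, 0, 0, 0], [0, -0.1, 9.3, 0, 0, 0], [0, -0.1, 9.3, 0, 0, 0]]
  ]
}}

```text
t: 15.47
tool_pos: [0.4464, 0.2403, 0.1944]
tool_rot: [2.484, 1.922, 0.004]
contact_force: [-0.7, 0.6, -0.0]
opening: 0.0362
grip_force: 0.0
```

Call:
{"name": "arm_command", "arguments": {
  "plan": [
    [[0, 0, 0, 0, 0, 0], [0, 0, 0, 0, 0, 0], [0, 0, 0, 0, 0, 0], [0, 0, 0, 0, 0, 0], [0, 0, 0, 0, 0, 0]]
  ],
  "gripper": 1,
  "force": 60
}}

```text
t: 15.88
tool_pos: [0.4465, 0.2407, 0.1951]
tool_rot: [2.483, 1.923, 0.007]
contact_force: [0.8, -0.6, 7.4]
opening: 0.0148
grip_force: 59.3
```

Call:
{"name": "arm_command", "arguments": {
  "plan": [
    [[0, 0, -0.6, 0, 0, 0], [0, 0, -1.2, 0, 0, 0], [0, 0, -1.8, 0, 0, 0], [0, 0, -2.4, 0, 0, 0], [0, 0, -3.0, 0, 0, 0], [0, 0, -4, 0, 0, 0], [0, 0, -6, 0, 0, 0], [0, 0, -9, 0, 0, 0], [0, 0, -12, 0, 0, 0], [0, 0, -12, 0, 0, 0], [0, 0, -12, 0, 0, 0], [0, 0, -12, 0, 0, 0]]
  ]
}}

```text
t: 16.88
tool_pos: [0.4448, 0.2402, 0.3127]
tool_rot: [-2.484, -1.923, 0.001]
contact_force: [-0.5, 0.1, -1.2]
opening: 0.0146
grip_force: 61.0
```

```bash
python3 - <<'E'
from slats import *
c,im,d=shot('wrist'); W=cloud(c,d); slats(W,im,.12,.2,(.2,.6,.05,.5))
E
python3 go.py 626 -98 160 1.3
```

```text
[  293     0    49   363 15583] [451.8 270.8 138.5  16.6  75.8] z 160.9
t 16.9 grasp [444.2 240.  157. ] hdg -14.5 tilt [-0.002 -0.001] F [ 0.5 -1.1 -1. ] op 14.6 gf 61.0 q6 0.6
[-28.2, 26.02, -0.32, -0.002, 0.001, -0.276] rows>= 9.2
```

Call:
{"name": "arm_command", "arguments": {
  "plan": [
    [[-28.0, 26.0, -0.3, 0, 0, -0.276], [-28.0, 26.0, -0.3, 0, 0, -0.276], [-28.0, 26.0, -0.3, 0, 0, -0.276], [-28.0, 26.0, -0.3, 0, 0, -0.276], [-28.0, 26.0, -0.3, 0, 0, -0.276], [-28.0, 26.0, -0.3, 0, 0, -0.276], [-28.0, 26.0, -0.3, 0, 0, -0.276], [-28.0, 26.0, -0.3, 0, 0, -0.276], [-28.0, 26.0, -0.3, 0, 0, -0.276], [-28.0, 26.0, -0.3, 0, 0, -0.276], [-28.0, 26.0, -0.3, 0, 0, -0.276], [-28.0, 26.0, -0.3, 0, 0, -0.276]]
  ]
}}

```text
t: 17.93
tool_pos: [0.6265, -0.0963, 0.3137]
tool_rot: [-2.195, -2.243, 0.002]
contact_force: [-0.1, 0.4, -0.6]
opening: 0.0145
grip_force: 61.0
```

Call:
{"name": "arm_command", "arguments": {
  "plan": [
    [[0, 0, 0, 0, 0, 0], [0, 0, 0, 0, 0, 0], [0, 0, 0, 0, 0, 0], [0, 0, 0, 0, 0, 0]]
  ]
}}

```text
t: 18.27
tool_pos: [0.6265, -0.0947, 0.3157]
tool_rot: [-2.194, -2.248, -0.0]
contact_force: [0.2, -0.4, -0.5]
opening: 0.0147
grip_force: 61.0
```

```bash
python3 - <<'E'
from slats import *
c,im,d=shot('wrist','p3.png'); W=cloud(c,d); slats(W,im,.13,.2,(.5,.75,-.25,.1))
E
python3 go.py 626.5 -96 99 1.3
```

```text
[  293     0    49   363 15633] [624.9 -62.9 138.3  16.7 -88.6] z 163.9
t 18.3 grasp [626.6 -94.9 161.1] hdg 1.4 tilt [0. 0.] F [-0.8  0.7 -0.2] op 15.0 gf 61.0 q6 -0.29
[-0.11, -0.01, 6.21, 0.0, -0.0, 0.002] rows>= 1.5
```

Call:
{"name": "arm_command", "arguments": {
  "plan": [
    [[-0.1, 0, 2, 0, 0, 0], [-0.1, 0, 4, 0, 0, 0], [-0.1, 0, 5, 0, 0, 0], [-0.1, 0, 5.6, 0, 0, 0], [-0.1, 0, 6.0, 0, 0, 0], [-0.1, 0, 6.2, 0, 0, 0], [-0.1, 0, 6.2, 0, 0, 0], [-0.1, 0, 6.2, 0, 0, 0]]
  ]
}}

```text
t: 18.98
tool_pos: [0.6273, -0.097, 0.2547]
tool_rot: [2.195, 2.246, 0.001]
contact_force: [0.2, -0.1, 0.2]
opening: 0.0152
grip_force: 61.0
```

Call:
{"name": "arm_command", "arguments": {
  "plan": [
    [[0, 0, 0, 0, 0, 0], [0, 0, 0, 0, 0, 0], [0, 0, 0, 0, 0, 0], [0, 0, 0, 0, 0, 0]]
  ],
  "gripper": 0.3
}}

```text
t: 19.32
tool_pos: [0.627, -0.097, 0.2542]
tool_rot: [2.195, 2.246, 0.001]
contact_force: [0.2, -0.2, -0.6]
opening: 0.0299
grip_force: 0.0
```

Call:
{"name": "arm_command", "arguments": {
  "plan": [
    [[0, 0, -2, 0, 0, 0], [0, 0, -5, 0, 0, 0], [0, 0, -9, 0, 0, 0], [0, 0, -9, 0, 0, 0], [0, 0, -9, 0, 0, 0], [0, 0, -9, 0, 0, 0]]
  ]
}}

```text
t: 19.82
tool_pos: [0.6268, -0.0969, 0.3439]
tool_rot: [2.195, 2.247, 0.0]
contact_force: [-0.4, -0.3, -0.3]
opening: 0.03
grip_force: 0.0
```

```bash
python3 - <<'E'
from slats import *
c,im,d=shot('wrist','p4.png'); W=cloud(c,d); slats(W,im,.099,.13,(.5,.75,-.25,.1))
E
python3 go.py 496.3 227 130 -14.5
```

```text
[ 305   41   27  304 7411] [626.5 -97.1 205.5  15.9 -88.5] z 101.5
[ 368   45   36  221 5375] [666.8 -65.1 138.9  16.4 -88.5] z 101.4
t 19.9 grasp [626.2 -96.7 187.8] hdg 1.3 tilt [-0.002  0.   ] F [ 0.2 -0.3  0.2] op 29.9 gf 0.0 q6 -0.29
[32.67, -12.26, 5.82, -0.002, -0.0, 0.276] rows>= 8.5
```

Call:
{"name": "arm_command", "arguments": {
  "plan": [
    [[32.7, -12.3, 5.8, 0, 0, 0.276], [32.7, -12.3, 5.8, 0, 0, 0.276], [32.7, -12.3, 5.8, 0, 0, 0.276], [32.7, -12.3, 5.8, 0, 0, 0.276], [32.7, -12.3, 5.8, 0, 0, 0.276], [32.7, -12.3, 5.8, 0, 0, 0.276], [32.7, -12.3, 5.8, 0, 0, 0.276], [32.7, -12.3, 5.8, 0, 0, 0.276], [32.7, -12.3, 5.8, 0, 0, 0.276], [32.7, -12.3, 5.8, 0, 0, 0.276], [32.7, -12.3, 5.8, 0, 0, 0.276], [32.7, -12.3, 5.8, 0, 0, 0.276]]
  ],
  "gripper": 0.15
}}

```text
t: 20.87
tool_pos: [0.4963, 0.2266, 0.2846]
tool_rot: [-2.484, -1.923, 0.003]
contact_force: [0.1, 0.1, -0.2]
opening: 0.0362
grip_force: 0.0
```

Call:
{"name": "arm_command", "arguments": {
  "plan": [
    [[0, 0, 0, 0, 0, 0], [0, 0, 0, 0, 0, 0], [0, 0, 0, 0, 0, 0], [0, 0, 0, 0, 0, 0]]
  ]
}}

```text
t: 21.2
tool_pos: [0.4968, 0.2265, 0.2859]
tool_rot: [2.485, 1.922, 0.0]
contact_force: [0.7, -0.6, -0.0]
opening: 0.0364
grip_force: 0.0
```

```bash
python3 go.py 496.3 227 38 -14.5
```

```text
t 21.2 grasp [496.9 226.5 131.2] hdg -14.6 tilt [0. 0.] F [ 0.7 -0.6 -0. ] op 36.4 gf 0.0 q6 0.55
[0.04, -0.07, 9.32, 0.0, -0.0, -0.001] rows>= 2.2
```

Call:
{"name": "arm_command", "arguments": {
  "plan": [
    [[0, -0.1, 4, 0, 0, 0], [0, -0.1, 7.5, 0, 0, 0], [0, -0.1, 9.3, 0, 0, 0], [0, -0.1, 9.3, 0, 0, 0], [0, -0.1, 9.3, 0, 0, 0], [0, -0.1, 9.3, 0, 0, 0]]
  ]
}}

```text
t: 21.7
tool_pos: [0.4964, 0.2275, 0.1944]
tool_rot: [2.483, 1.922, 0.004]
contact_force: [0.3, -0.8, 0.6]
opening: 0.0361
grip_force: 0.0
```

Call:
{"name": "arm_command", "arguments": {
  "plan": [
    [[0, 0, 0, 0, 0, 0], [0, 0, 0, 0, 0, 0], [0, 0, 0, 0, 0, 0], [0, 0, 0, 0, 0, 0], [0, 0, 0, 0, 0, 0]]
  ],
  "gripper": 1,
  "force": 60
}}

```text
t: 22.12
tool_pos: [0.4967, 0.2278, 0.1953]
tool_rot: [2.482, 1.922, 0.006]
contact_force: [0.2, 0.2, 6.0]
opening: 0.0148
grip_force: 59.3
```

Call:
{"name": "arm_command", "arguments": {
  "plan": [
    [[0, 0, -0.6, 0, 0, 0], [0, 0, -1.2, 0, 0, 0], [0, 0, -1.8, 0, 0, 0], [0, 0, -2.4, 0, 0, 0], [0, 0, -3.0, 0, 0, 0], [0, 0, -4, 0, 0, 0], [0, 0, -6, 0, 0, 0], [0, 0, -9, 0, 0, 0], [0, 0, -12, 0, 0, 0], [0, 0, -12, 0, 0, 0], [0, 0, -12, 0, 0, 0], [0, 0, -12, 0, 0, 0]]
  ]
}}

```text
t: 23.12
tool_pos: [0.495, 0.2274, 0.3127]
tool_rot: [-2.484, -1.923, 0.001]
contact_force: [-0.4, 0.7, -0.8]
opening: 0.0148
grip_force: 61.0
```

```bash
python3 - <<'E'
from slats import *
c,im,d=shot('wrist'); W=cloud(c,d); slats(W,im,.12,.2,(.2,.6,.05,.5))
E
python3 go.py 585.5 -97 160 1.3
```

```text
[  293     0    49   363 15551] [502.1 258.2 138.5  16.8  75.8] z 160.7
t 23.2 grasp [494.4 227.2 156.9] hdg -14.5 tilt [-0.002 -0.001] F [-0.3  0.4 -1.3] op 14.5 gf 61.0 q6 0.55
[-29.13, 16.9, -0.31, -0.002, 0.001, -0.276] rows>= 8.1
```

Call:
{"name": "arm_command", "arguments": {
  "plan": [
    [[-29.1, 16.9, -0.3, 0, 0, -0.276], [-29.1, 16.9, -0.3, 0, 0, -0.276], [-29.1, 16.9, -0.3, 0, 0, -0.276], [-29.1, 16.9, -0.3, 0, 0, -0.276], [-29.1, 16.9, -0.3, 0, 0, -0.276], [-29.1, 16.9, -0.3, 0, 0, -0.276], [-29.1, 16.9, -0.3, 0, 0, -0.276], [-29.1, 16.9, -0.3, 0, 0, -0.276], [-29.1, 16.9, -0.3, 0, 0, -0.276], [-29.1, 16.9, -0.3, 0, 0, -0.276], [-29.1, 16.9, -0.3, 0, 0, -0.276], [-29.1, 16.9, -0.3, 0, 0, -0.276]]
  ]
}}

```text
t: 24.17
tool_pos: [0.5856, -0.0955, 0.3143]
tool_rot: [-2.193, -2.246, 0.001]
contact_force: [-0.6, 0.1, -1.2]
opening: 0.0146
grip_force: 61.0
```

Call:
{"name": "arm_command", "arguments": {
  "plan": [
    [[0, 0, 0, 0, 0, 0], [0, 0, 0, 0, 0, 0], [0, 0, 0, 0, 0, 0], [0, 0, 0, 0, 0, 0]]
  ]
}}

```text
t: 24.5
tool_pos: [0.5861, -0.0958, 0.3158]
tool_rot: [2.194, 2.248, 0.0]
contact_force: [-0.1, -0.1, -1.7]
opening: 0.0146
grip_force: 61.0
```

```bash
python3 - <<'E'
from slats import *
c,im,d=shot('wrist','p5.png'); W=cloud(c,d); slats(W,im,.13,.2,(.5,.75,-.25,.1))
E
python3 go.py 585.5 -96 99 1.3
```

```text
[  293     0    49   363 15630] [584.6 -64.  138.4  16.8 -88.6] z 163.9
t 24.6 grasp [586.2 -96.  161.1] hdg 1.4 tilt [ 0. -0.] F [-0.4 -0.5 -0.9] op 15.0 gf 61.0 q6 -0.31
[-0.0, -0.07, 6.21, 0.0, 0.0, 0.001] rows>= 1.5
```

Call:
{"name": "arm_command", "arguments": {
  "plan": [
    [[0, 0, 2, 0, 0, 0], [0, 0, 4, 0, 0, 0], [0, 0, 5, 0, 0, 0], [0, 0, 5.6, 0, 0, 0], [0, 0, 6.0, 0, 0, 0], [0, 0, 6.2, 0, 0, 0], [0, 0, 6.2, 0, 0, 0], [0, 0, 6.2, 0, 0, 0]]
  ]
}}

```text
t: 25.22
tool_pos: [0.5866, -0.0967, 0.2547]
tool_rot: [2.195, 2.246, 0.001]
contact_force: [-0.2, 0.9, -1.5]
opening: 0.0146
grip_force: 61.0
```

Call:
{"name": "arm_command", "arguments": {
  "plan": [
    [[0, 0, 0, 0, 0, 0], [0, 0, 0, 0, 0, 0], [0, 0, 0, 0, 0, 0], [0, 0, 0, 0, 0, 0]]
  ],
  "gripper": 0.3
}}

```text
t: 25.55
tool_pos: [0.5864, -0.0967, 0.2542]
tool_rot: [2.195, 2.246, 0.001]
contact_force: [0.4, -0.3, -0.1]
opening: 0.0298
grip_force: 0.0
```

Call:
{"name": "arm_command", "arguments": {
  "plan": [
    [[0, 0, -2, 0, 0, 0], [0, 0, -5, 0, 0, 0], [0, 0, -9, 0, 0, 0], [0, 0, -10, 0, 0, 0], [0, 0, -10, 0, 0, 0], [0, 0, -10, 0, 0, 0]]
  ]
}}

```text
t: 26.05
tool_pos: [0.5864, -0.0967, 0.3546]
tool_rot: [2.194, 2.246, 0.002]
contact_force: [-0.3, -0.0, -0.7]
opening: 0.0298
grip_force: 0.0
```

```bash
python3 - <<'E'
from slats import *
c,im,d=shot('wrist','p6.png'); W=cloud(c,d); slats(W,im,.099,.13,(.5,.75,-.25,.1))
c,im,d=shot('top','t2.png'); W=cloud(c,d); x,y,Z=W[...,0],W[...,1],W[...,2]
m=((Z>.010)&(Z<.2)&(x>.25)&(x<.6)&(y>-.6)&(y<.0)).astype(np.uint8)
k,l,s,_=cv2.connectedComponentsWithStats(m)
for i in range(1,k):
    if s[i,4]>150: p=W[l==i]; print(s[i],rect(p[:,:2]),np.round(np.percentile(p[:,2],[50,95])*1000))
E
python3 go.py 510 -386 200 7.5
```

```text
[ 304   44   27  291 6768] [585.8 -96.8 204.8  15.9 -88.5] z 101.5
[ 364   46   34  212 4988] [625.6 -64.1 138.8  16.2 -88.5] z 101.4
[ 416   50   50  251 5954] [666.9 -81.6 171.4  16.6 -88.6] z 101.4
[354 180  12  29 222] [ 558.1 -184.    77.3   32.2    0.6] [ 92. 103.]
[ 389  199   76   29 1499] [ 509.8 -387.1  220.6   60.6  -82.3] [48. 52.]
[343 240  36  21 711] [ 402.1 -190.   103.5   59.    89.9] [23. 27.]
[ 392  243   46   49 1385] [ 353.3 -345.1  142.1   85.   -42.2] [31. 35.]
t 26.1 grasp [585.2 -96.3 197. ] hdg 1.3 tilt [-0.003  0.001] F [-0.2  0.1 -0. ] op 30.1 gf 0.0 q6 -0.31
[-28.77, -8.23, -0.3, -0.003, -0.001, -0.108] rows>= 7.2
```

View pics/p6.png

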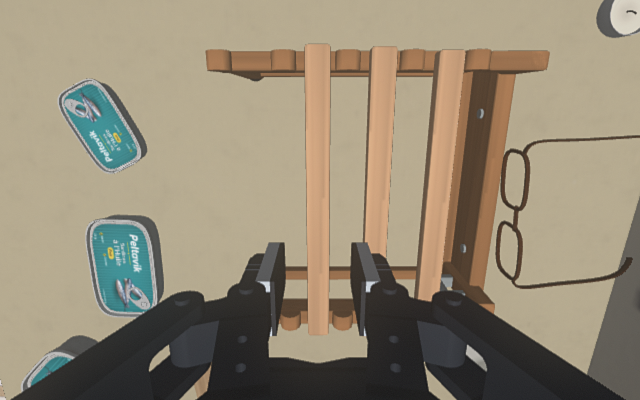

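Three slats sit level in notches 1–3 at z 101.5; their columns are 317, 380 and 440. The tin meant (120,265) has been knocked to about (402,-190) mm. Brush next.

Call:
{"name": "arm_command", "arguments": {
  "plan": [
    [[-28.8, -8.2, 0, 0, 0, -0.11], [-28.8, -8.2, 0, 0, 0, -0.11], [-28.8, -8.2, 0, 0, 0, -0.11], [-28.8, -8.2, 0, 0, 0, -0.11], [-28.8, -8.2, 0, 0, 0, -0.11], [-28.8, -8.2, 0, 0, 0, -0.11], [-28.8, -8.2, 0, 0, 0, -0.11], [-28.8, -8.2, 0, 0, 0, -0.11], [-28.8, -8.2, 2, 0, 0, -0.11], [-28.8, -8.2, 4, 0, 0, -0.11], [-28.8, -8.2, 4, 0, 0, -0.11], [-28.8, -8.2, 4, 0, 0, -0.11]]
  ],
  "gripper": -1
}}

```text
t: 27.15
tool_pos: [0.5102, -0.3854, 0.3103]
tool_rot: [-2.064, -2.359, -0.001]
contact_force: [0.6, 0.4, 0.3]
opening: 0.0854
grip_force: 0.0
```

Call:
{"name": "arm_command", "arguments": {
  "plan": [
    [[0, 0, 0, 0, 0, 0], [0, 0, 0, 0, 0, 0], [0, 0, 0, 0, 0, 0]]
  ]
}}

```text
t: 27.4
tool_pos: [0.5114, -0.3863, 0.3153]
tool_rot: [2.067, 2.363, -0.0]
contact_force: [0.1, 0.5, 0.3]
opening: 0.0857
grip_force: 0.0
```

```bash
python3 - <<'E'
from slats import *
c,im,d=shot('wrist','b1.png'); W=cloud(c,d); x,y,Z=W[...,0],W[...,1],W[...,2]
m=(Z>.04)&(Z<.06)&(x>.4)&(x<.62)&(y>-.52)&(y<-.24); print(rect(W[m][:,:2]),np.nanmedian(Z[m]))
E
python3 go.py 510 -387 33 7.7
```

```text
[ 507.  -387.3  219.3   60.3  -82.4] 0.04833424292387381
t 27.4 grasp [ 511.5 -386.6  160.5] hdg 7.6 tilt [ 0.002 -0.002] F [ 0.8 -0.1 -0.1] op 85.4 gf 0.0 q6 -0.9
[-0.02, -0.15, 12.75, 0.001, 0.002, -0.001] rows>= 3.1
```

Call:
{"name": "arm_command", "arguments": {
  "plan": [
    [[0, -0.3, 4, 0, 0, 0], [0, -0.3, 8, 0, 0, 0], [0, -0.3, 11, 0, 0, 0], [0, -0.3, 12.8, 0, 0, 0], [0, -0.3, 12.8, 0, 0, 0], [0, -0.3, 12.8, 0, 0, 0], [0, -0.3, 12.8, 0, 0, 0]]
  ]
}}

```text
t: 28.03
tool_pos: [0.5087, -0.3875, 0.1881]
tool_rot: [2.066, 2.362, -0.0]
contact_force: [-0.3, 0.3, -0.3]
opening: 0.0852
grip_force: 0.0
```

Call:
{"name": "arm_command", "arguments": {
  "plan": [
    [[0, 0, 0, 0, 0, 0], [0, 0, 0, 0, 0, 0], [0, 0, 0, 0, 0, 0], [0, 0, 0, 0, 0, 0], [0, 0, 0, 0, 0, 0], [0, 0, 0, 0, 0, 0]]
  ],
  "gripper": 1,
  "force": 70
}}

```text
t: 28.53
tool_pos: [0.5088, -0.3877, 0.1885]
tool_rot: [2.066, 2.361, -0.001]
contact_force: [0.0, 0.1, 6.0]
opening: 0.0589
grip_force: 78.4
```

```bash
python3 go.py
```

```text
t 28.5 grasp [ 509.3 -388.1   33.8] hdg 7.6 tilt [ 0.003 -0.003] F [0.  0.1 6. ] op 58.9 gf 78.4 q6 -0.9
```

Held (58.9 mm). Lift.

Call:
{"name": "arm_command", "arguments": {
  "plan": [
    [[0, 0, -1, 0, 0, 0], [0, 0, -3, 0, 0, 0], [0, 0, -6, 0, 0, 0], [0, 0, -10, 0, 0, 0], [0, 0, -14, 0, 0, 0], [0, 0, -15, 0, 0, 0], [0, 0, -15, 0, 0, 0], [0, 0, -15, 0, 0, 0], [0, 0, -15, 0, 0, 0]]
  ]
}}

```text
t: 29.28
tool_pos: [0.5071, -0.3861, 0.332]
tool_rot: [-2.065, -2.36, -0.0]
contact_force: [0.4, 0.7, -4.2]
opening: 0.059
grip_force: 77.7
```

```bash
python3 go.py 627 -144.6 190 91.3 627 -144.6 190 -88.7
```

```text
t 29.3 grasp [ 506.4 -385.4  177.3] hdg 7.6 tilt [-0.004  0.004] F [ 0.4  0.7 -4.2] op 59.0 gf 77.7 q6 -0.9
[22.35, 15.08, -1.22, 0.0, -0.006, -1.461] rows>= 11.7
[22.35, 15.08, -1.22, -0.007, -0.0, 1.681] rows>= 13.5
```

Call:
{"name": "arm_command", "arguments": {
  "plan": [
    [[0, 0, -1.2, 0, 0, -0.12], [2, 1.5, -1.2, 0, 0, -0.24], [4, 3, -1.2, 0, 0, -0.36], [6, 4, -1.2, 0, 0, -0.48], [8, 5.5, -1.2, 0, 0, -0.6], [10.5, 7, -1.2, 0, 0, -0.72], [13, 9, -1.2, 0, 0, -0.84], [15.5, 10.5, -1.2, 0, 0, -0.96], [18, 12, -1.2, 0, 0, -1.08], [20, 13.5, -1.2, 0, 0, -1.2], [21.5, 14.5, -1.2, 0, 0, -1.32], [22.4, 15.1, -1.2, 0, 0, -1.44]]
  ]
}}

```text
t: 30.28
tool_pos: [0.6277, -0.1423, 0.3432]
tool_rot: [0.016, -3.135, -0.005]
contact_force: [-0.5, -0.7, -3.7]
opening: 0.0591
grip_force: 77.4
```

Call:
{"name": "arm_command", "arguments": {
  "plan": [
    [[0, 0, 0, 0, 0, 0], [0, 0, 0, 0, 0, 0], [0, 0, 0, 0, 0, 0], [0, 0, 0, 0, 0, 0]]
  ]
}}

```text
t: 30.62
tool_pos: [0.6273, -0.1457, 0.3464]
tool_rot: [-0.001, -3.14, -0.001]
contact_force: [-0.9, 0.2, -4.2]
opening: 0.0592
grip_force: 77.5
```

```bash
cat > hold.py <<'E'
from slats import *
import sys
zlo,zhi=map(float,sys.argv[1:3])
for n in('top','scene'):
    c,im,d=shot(n,sys.argv[3]+n+'.png'); W=cloud(c,d); x,y,Z=W[...,0],W[...,1],W[...,2]
    hsv=cv2.cvtColor(im,cv2.COLOR_BGR2HSV)
    m=(Z>zlo)&(Z<zhi)&(x>.45)&(x<.8)&(y>-.25)&(y<.03)&(hsv[...,1]>60)&(hsv[...,2]>70)
    if m.sum()>30: print(n,m.sum(),rect(W[m][:,:2]),np.round(np.nanpercentile(Z[m],[5,50,95])*1000))
E
python3 hold.py .17 .25 hb_; python3 go.py 627 -144.6 190 91.3
```

```text
scene 754 [ 621.9 -155.   217.5   85.5    4.4] [174. 207. 210.]
t 30.7 grasp [ 627.4 -145.7  192.6] hdg 90.0 tilt [-0.001  0.   ] F [ 0.4  0.3 -4.5] op 58.8 gf 77.5 q6 -1.91
[0.05, 0.11, 0.26, 0.0, -0.001, -0.023] rows>= 0.2
```

Call:
{"name": "arm_command", "arguments": {
  "plan": [
    [[0, 0.1, 1.5, 0, 0, -0.023], [0, 0.1, 3, 0, 0, -0.023], [0, 0.1, 4.2, 0, 0, -0.023], [0, 0.1, 5, 0, 0, -0.023], [0, 0.1, 5.4, 0, 0, -0.023], [0, 0.1, 5.6, 0, 0, -0.023], [0, 0.1, 5.7, 0, 0, -0.023], [0, 0.1, 5.7, 0, 0, -0.023], [0, 0.1, 5.7, 0, 0, -0.023]]
  ]
}}

```text
t: 31.47
tool_pos: [0.628, -0.1438, 0.2909]
tool_rot: [-0.04, 3.14, -0.001]
contact_force: [-0.7, 0.1, -3.8]
opening: 0.0591
grip_force: 77.4
```

```bash
python3 go.py; python3 hold.py .12 .18 hb2_
```

```text
t 31.5 grasp [ 628.1 -143.9  136.2] hdg 91.4 tilt [ 0.001 -0.   ] F [-0.7  0.1 -3.8] op 59.1 gf 77.4 q6 -1.94
scene 688 [ 622.9 -147.5  218.6   85.     8.5] [132. 151. 154.]
```

Call:
{"name": "arm_command", "arguments": {
  "plan": [
    [[0, 0, 0.1, 0, 0, 0], [0, 0, 0.1, 0, 0, 0], [0, 0, 0.2, 0, 0, 0], [0, 0, 0.2, 0, 0, 0]]
  ]
}}

```text
t: 31.9
tool_pos: [0.6281, -0.1439, 0.2905]
tool_rot: [-0.04, 3.141, -0.0]
contact_force: [-4.6, 0.5, 5.3]
opening: 0.0591
grip_force: 78.4
```

Call:
{"name": "arm_command", "arguments": {
  "plan": [
    [[0, 0, 0, 0, 0, 0], [0, 0, 0, 0, 0, 0], [0, 0, 0, 0, 0, 0], [0, 0, 0, 0, 0, 0]]
  ],
  "gripper": -0.75
}}

```text
t: 32.23
tool_pos: [0.628, -0.1438, 0.2887]
tool_rot: [-0.04, 3.141, -0.0]
contact_force: [-0.9, 0.8, -0.2]
opening: 0.0749
grip_force: 0.0
```

Call:
{"name": "arm_command", "arguments": {
  "plan": [
    [[0, 0, -2, 0, 0, 0], [0, 0, -5, 0, 0, 0], [0, 0, -9, 0, 0, 0], [0, 0, -12, 0, 0, 0], [0, 0, -12, 0, 0, 0], [0, 0, -12, 0, 0, 0]]
  ]
}}

```text
t: 32.73
tool_pos: [0.6284, -0.1439, 0.4123]
tool_rot: [-0.04, 3.135, -0.003]
contact_force: [-0.6, -0.9, -1.3]
opening: 0.0748
grip_force: 0.0
```

```bash
python3 hold.py .14 .16 hb3_;  python3 - <<'E'
from slats import *
c,im,d=shot('top'); W=cloud(c,d); x,y,Z=W[...,0],W[...,1],W[...,2]
m=((Z>.010)&(Z<.05)&(x>.3)&(x<.5)&(y>-.29)&(y<-.1)); print('tin',rect(W[m][:,:2]),np.round(np.nanmedian(Z[m])*1000))
E
python3 go.py 402 -190 150 0
```

```text
top 77 [ 636.3 -159.8  211.5   40.7   19.4] [146. 150. 154.]
scene 736 [ 623.5 -147.5  218.4   59.1    2. ] [143. 151. 153.]
tin [ 384.1 -228.4  172.    85.3   65.7] 23.0
t 32.9 grasp [ 627.1 -143.5  251.9] hdg 91.4 tilt [-0.003  0.001] F [ 0.1 -0.1 -0.2] op 74.7 gf 0.0 q6 -1.94
[22.63, -4.07, 10.25, -0.001, -0.003, 1.596] rows>= 12.8
```

Call:
{"name": "arm_command", "arguments": {
  "plan": [
    [[22.6, -4, 2, 0, 0, 1.57], [22.6, -4, 2, 0, 0, 1.57], [22.6, -4, 2, 0, 0, 1.57], [22.6, -4, 2, 0, 0, 1.57], [22.6, -4, 2, 0, 0, 1.57], [22.6, -4, 5, 0, 0, 1.57], [22.6, -4, 8, 0, 0, 1.57], [22.6, -4, 10, 0, 0, 1.57], [22.6, -4, 10, 0, 0, 1.57], [22.6, -4, 10, 0, 0, 1.57], [22.6, -4, 10, 0, 0, 1.57], [22.6, -4, 10, 0, 0, 1.57]]
  ],
  "gripper": -1
}}

```text
t: 33.88
tool_pos: [0.4022, -0.1891, 0.3063]
tool_rot: [-2.117, -2.316, 0.001]
contact_force: [0.7, -0.2, -0.2]
opening: 0.0856
grip_force: 0.0
```

Call:
{"name": "arm_command", "arguments": {
  "plan": [
    [[0, 0, 0, 0, 0, 0.02], [0, 0, 0, 0, 0, 0.02], [0, 0, 0, 0, 0, 0.02], [0, 0, 0, 0, 0, 0.02], [0, 0, 0, 0, 0, 0.02]]
  ]
}}

```text
t: 34.3
tool_pos: [0.4029, -0.1894, 0.3084]
tool_rot: [-2.134, -2.305, 0.0]
contact_force: [0.6, 0.6, -0.2]
opening: 0.0858
grip_force: 0.0
```

```bash
cat > tin.py <<'E'
from slats import *
for n in('top','scene','wrist'):
    c,im,d=shot(n,'tin_%s.png'%n); W=cloud(c,d); x,y,Z=W[...,0],W[...,1],W[...,2]
    m=((Z>.010)&(Z<.05)&(x>.3)&(x<.5)&(y>-.45)&(y<.02)).astype(np.uint8)
    k,l,s,_=cv2.connectedComponentsWithStats(m)
    for i in range(1,k):
        if s[i,4]>150: p=W[l==i]; print(n,s[i],rect(p[:,:2]),np.round(np.percentile(p[:,2],[50,95])*1000))
E
python3 tin.py; python3 go.py 402 -190 21 0
```

```text
top [301 241  28  23 401] [396.9 -55.   78.5  46.3 -63.5] [17. 21.]
top [397 243  41  43 930] [ 347.6 -358.   142.8   71.   -31.7] [31. 35.]
scene [279 242  27  14 311] [395.2 -55.4  78.3  49.5 -65.2] [18. 21.]
scene [316 250  39  26 669] [ 400.  -190.5  105.3   66.3   89.5] [24. 27.]
scene [ 353  274   61   37 1471] [ 350.4 -346.9  143.7   87.3  -43. ] [32. 35.]
wrist [ 285    0   84   65 4030] [401.5 -68.1  48.5  47.4 -64. ] [17. 19.]
wrist [  272   124    87   134 10195] [ 399.1 -189.4  105.1   63.    89.4] [23. 25.]
wrist [ 198  284  119   93 5442] [ 353.3 -333.   116.5   64.9  -42.9] [31. 34.]
t 34.5 grasp [ 402.9 -189.5  154. ] hdg 4.4 tilt [ 0. -0.] F [-0.5  0.2  0.5] op 85.4 gf 0.0 q6 -0.68
[-0.05, -0.1, 13.3, 0.0, 0.0, 0.077] rows>= 3.2
```

View pics/tin_wrist.png

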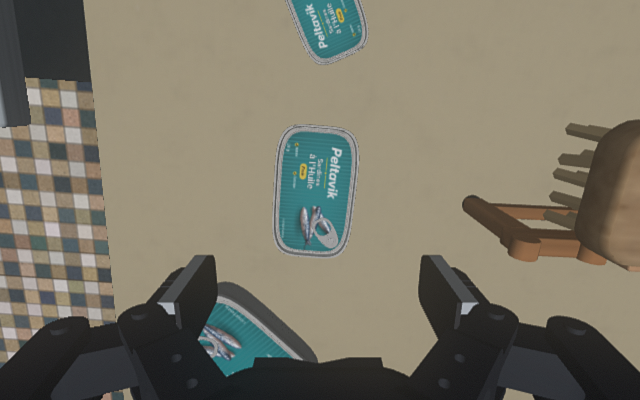

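Call:
{"name": "arm_command", "arguments": {
  "plan": [
    [[0, -0.25, 4, 0, 0, 0.085], [0, -0.25, 8, 0, 0, 0.085], [0, -0.25, 11, 0, 0, 0.085], [0, -0.25, 12.5, 0, 0, 0.085], [0, -0.25, 13.3, 0, 0, 0.085], [0, -0.25, 13.3, 0, 0, 0.085], [0, -0.25, 13.3, 0, 0, 0.085], [0, -0.25, 13.3, 0, 0, 0.085]]
  ]
}}

```text
t: 35.12
tool_pos: [0.4013, -0.1903, 0.1775]
tool_rot: [2.229, 2.209, 0.001]
contact_force: [0.1, 0.2, -0.2]
opening: 0.0856
grip_force: 0.0
```

```bash
python3 go.py 400.3 -189.7 18 -0.5
```

```text
t 35.1 grasp [ 401.8 -190.6   22.8] hdg -0.5 tilt [ 0.003 -0.002] F [ 0.1  0.2 -0.2] op 85.6 gf 0.0 q6 -0.6
[0.06, -0.11, 0.48, 0.003, 0.002, -0.0] rows>= 0.1
```

Call:
{"name": "arm_command", "arguments": {
  "plan": [
    [[0, -0.1, 0.4, 0, 0, 0], [0, -0.1, 0.4, 0, 0, 0], [0, -0.1, 0.4, 0, 0, 0]]
  ]
}}

```text
t: 35.37
tool_pos: [0.3996, -0.1898, 0.1723]
tool_rot: [2.231, 2.211, 0.0]
contact_force: [-0.6, 0.4, 0.1]
opening: 0.0854
grip_force: 0.0
```

Call:
{"name": "arm_command", "arguments": {
  "plan": [
    [[0, 0, 0, 0, 0, 0], [0, 0, 0, 0, 0, 0], [0, 0, 0, 0, 0, 0], [0, 0, 0, 0, 0, 0], [0, 0, 0, 0, 0, 0], [0, 0, 0, 0, 0, 0]]
  ],
  "gripper": 1,
  "force": 50
}}

```text
t: 35.87
tool_pos: [0.3997, -0.1898, 0.1724]
tool_rot: [2.231, 2.211, 0.0]
contact_force: [-2.3, 1.4, 5.6]
opening: 0.0586
grip_force: 53.3
```

Call:
{"name": "arm_command", "arguments": {
  "plan": [
    [[0, 0, -1, 0, 0, 0], [0, 0, -3, 0, 0, 0], [0, 0, -6, 0, 0, 0], [0, 0, -10, 0, 0, 0], [0, 0, -14, 0, 0, 0], [0, 0, -16, 0, 0, 0], [0, 0, -16, 0, 0, 0], [0, 0, -16, 0, 0, 0], [0, 0, -16, 0, 0, 0]]
  ]
}}

```text
t: 36.62
tool_pos: [0.3988, -0.1892, 0.33]
tool_rot: [-2.229, -2.209, 0.001]
contact_force: [-0.3, -0.1, -1.8]
opening: 0.0587
grip_force: 54.3
```

```bash
python3 go.py 625 -48.6 200 91.3
```

```text
t 36.6 grasp [ 398.5 -189.   175.3] hdg -0.5 tilt [-0.002  0.002] F [-0.3 -0.1 -1.8] op 58.7 gf 54.3 q6 -0.6
[14.27, 22.48, -2.5, -0.001, -0.003, -1.603] rows>= 12.8
```

Call:
{"name": "arm_command", "arguments": {
  "plan": [
    [[0, 0, -3, 0, 0, -0.12], [1, 2, -4, 0, 0, -0.24], [3, 4, -4, 0, 0, -0.36], [5, 6, -4, 0, 0, -0.48], [7, 8.5, -4, 0, 0, -0.6], [9, 11, -4, 0, 0, -0.72], [11, 13.5, -4, 0, 0, -0.84], [12.5, 16, -4, 0, 0, -0.96], [13.5, 18.5, -4, 0, 0, -1.08], [14.3, 20.5, -4, 0, 0, -1.2], [14.3, 22, -4, 0, 0, -1.32], [14.3, 22.5, -4, 0, 0, -1.44]]
  ]
}}

```text
t: 37.62
tool_pos: [0.6268, -0.0478, 0.3675]
tool_rot: [-0.208, -3.129, -0.001]
contact_force: [-0.2, 0.2, -1.4]
opening: 0.0586
grip_force: 54.8
```

Call:
{"name": "arm_command", "arguments": {
  "plan": [
    [[0, 0, 0, 0, 0, -0.12], [0, 0, 0, 0, 0, -0.16], [0, 0, 0, 0, 0, -0.16], [0, 0, 0, 0, 0, -0.16], [0, 0, 0, 0, 0, -0.16]]
  ]
}}

```text
t: 38.03
tool_pos: [0.6253, -0.0486, 0.3698]
tool_rot: [0.03, -3.138, -0.001]
contact_force: [-0.7, 0.4, -1.6]
opening: 0.0584
grip_force: 54.8
```

```bash
python3 - <<'E'
from slats import *
for n in('top','scene'):
    c,im,d=shot(n,'ht_%s.png'%n); W=cloud(c,d); x,y,Z=W[...,0],W[...,1],W[...,2]
    hsv=cv2.cvtColor(im,cv2.COLOR_BGR2HSV); m=(hsv[...,0]>80)&(hsv[...,0]<100)&(hsv[...,1]>90)&(Z>.15)&(Z<.3)&(x>.5)&(x<.75)
    if m.sum()>20: print(n,m.sum(),rect(W[m][:,:2]),np.round(np.percentile(Z[m],[5,50,95])*1000))
E
python3 go.py 625 -48.6 122 91.3
```

```text
top 66 [613.3 -46.6  43.4  21.6  89.8] [218. 220. 223.]
scene 130 [618.  -51.5  94.   48.5   2.3] [220. 222. 223.]
t 38.1 grasp [625.3 -48.7 216.1] hdg 91.1 tilt [-0.001  0.   ] F [ 0.6 -0.1 -2. ] op 58.4 gf 54.8 q6 -1.79
[0.03, 0.01, 9.41, 0.0, -0.001, -0.003] rows>= 2.3
```

Call:
{"name": "arm_command", "arguments": {
  "plan": [
    [[0, 0, 3, 0, 0, 0], [0, 0, 6, 0, 0, 0], [0, 0, 8, 0, 0, 0], [0, 0, 9, 0, 0, 0], [0, 0, 9.4, 0, 0, 0], [0, 0, 9.5, 0, 0, 0], [0, 0, 9.6, 0, 0, 0], [0, 0, 9.6, 0, 0, 0], [0, 0, 9.6, 0, 0, 0]]
  ]
}}

```text
t: 38.88
tool_pos: [0.6263, -0.0488, 0.2776]
tool_rot: [-0.032, 3.138, -0.001]
contact_force: [-0.1, -0.1, -0.4]
opening: 0.0588
grip_force: 54.8
```

Call:
{"name": "arm_command", "arguments": {
  "plan": [
    [[0, 0, 0.1, 0, 0, 0], [0, 0, 0.1, 0, 0, 0], [0, 0, 0.1, 0, 0, 0]]
  ]
}}

```text
t: 39.13
tool_pos: [0.6258, -0.0487, 0.2751]
tool_rot: [-0.032, 3.141, -0.0]
contact_force: [-0.7, 0.2, -2.3]
opening: 0.0587
grip_force: 54.8
```

```bash
python3 go.py
```

```text
t 39.1 grasp [625.9 -48.7 120.4] hdg 91.2 tilt [ 0.001 -0.   ] F [-0.7  0.2 -2.3] op 58.7 gf 54.8 q6 -1.79
```

Call:
{"name": "arm_command", "arguments": {
  "plan": [
    [[0, 0, 0.1, 0, 0, 0], [0, 0, 0.15, 0, 0, 0], [0, 0, 0.15, 0, 0, 0], [0, 0, 0.15, 0, 0, 0]]
  ]
}}

```text
t: 39.47
tool_pos: [0.6259, -0.0487, 0.2745]
tool_rot: [-0.032, 3.141, -0.0]
contact_force: [-2.9, -0.1, 6.0]
opening: 0.0589
grip_force: 55.3
```

Call:
{"name": "arm_command", "arguments": {
  "plan": [
    [[0, 0, 0, 0, 0, 0], [0, 0, 0, 0, 0, 0], [0, 0, 0, 0, 0, 0], [0, 0, 0, 0, 0, 0]]
  ],
  "gripper": -0.8
}}

```text
t: 39.8
tool_pos: [0.6257, -0.0487, 0.2729]
tool_rot: [0.032, -3.141, -0.0]
contact_force: [0.3, 0.5, -0.8]
opening: 0.0771
grip_force: 0.0
```

Call:
{"name": "arm_command", "arguments": {
  "plan": [
    [[0, 0, -2, 0, 0, 0], [0, 0, -5, 0, 0, 0], [0, 0, -9, 0, 0, 0], [0, 0, -13, 0, 0, 0], [4, 0, -17, 0, 0, 0], [8, 4, -18, 0, 0, 0], [12, 8, -18, 0, 0, 0], [16, 12, -18, 0, 0, 0], [20, 16, -18, 0, 0, 0], [20, 20, -18, 0, 0, 0], [20, 20, -18, 0, 0, 0], [20, 20, -18, 0, 0, 0]]
  ]
}}

```text
t: 40.8
tool_pos: [0.4193, 0.1497, 0.4535]
tool_rot: [-0.036, 3.141, 0.002]
contact_force: [0.4, -0.6, 0.1]
opening: 0.077
grip_force: 0.0
```

```bash
python3 - <<'E'
from slats import *
for n in('top','scene'):
    c,im,d=shot(n,'end_%s.png'%n); W=cloud(c,d); x,y,Z=W[...,0],W[...,1],W[...,2]
    B=(x>.45)&(x<.8)&(y>-.25)&(y<.03)
    for m in(B&(Z>.142)&(Z<.16),B&(Z>.12)&(Z<.135)&(y>-.1)):
        if m.sum()>20: print(n,m.sum(),rect(W[m][:,:2]),np.round(np.percentile(Z[m],[5,50,95])*1000))
    if n=='top': slats(W,im,.097,.107,(.5,.75,-.25,.1))
    v=im[120:290,180:480] if n=='top' else im[130:330,180:480]
    cv2.imwrite('pics/endc_%s.png'%n,cv2.resize(v,None,fx=2.6,fy=2.6))
E
python3 go.py
```

```text
top 1644 [ 628.5 -144.3  219.4   60.2    1.5] [147. 150. 153.]
top 770 [ 6.273e+02 -4.860e+01  1.025e+02  6.190e+01 -3.000e-01] [122. 125. 128.]
scene 716 [ 624.2 -146.7  222.    60.6    1.7] [144. 151. 153.]
scene 328 [623.8 -50.4 110.6  63.2   2.2] [123. 126. 129.]
t 40.9 grasp [420.4 149.3 298.7] hdg 91.4 tilt [0.001 0.001] F [ 0.3 -0.5  0.6] op 77.0 gf 0.0 q6 -1.42
```

View pics/endc_top.png

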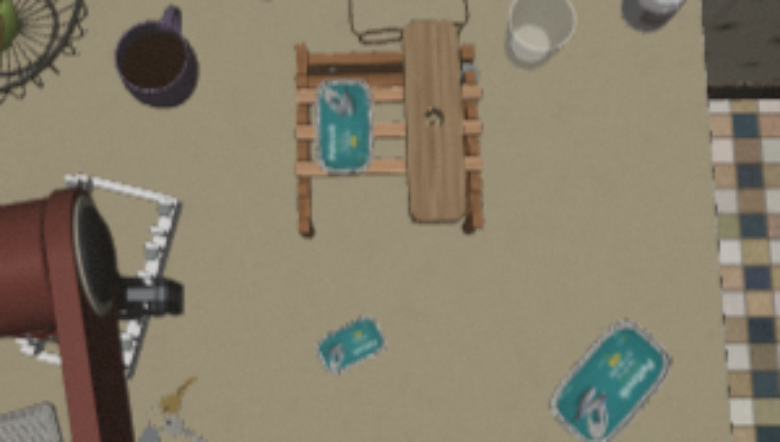

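View pics/endc_scene.png

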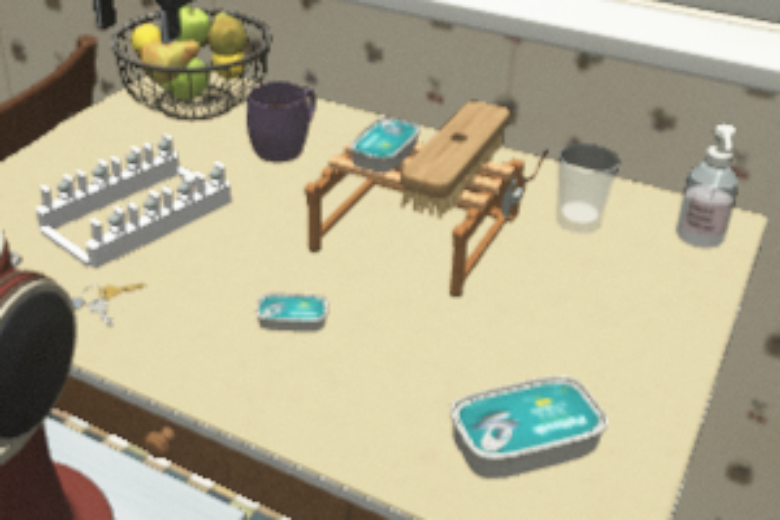

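Both pictures show the job complete. In the top crop, the three slats cross both frames, with the tin at (343,125) and the brush at (433,120) lying across them. The rail is empty, and the mug and glass have not moved.

```bash
python3 -c "from station import *; print(finish_job())"
```

```text
the job is handed in; nothing more can be done
None
```

The drying rack is set up and the job is handed in, at about 41 s of the 210 s allowed: the leg is out against its stop, all three slats present are level in notches 1–3, the brush and the right tin lie side by side across them, and the mug and glass were not touched.

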